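# Lock the jam nut of a screw-jack work support

## Task

Lock the height of the green work support: slide the loose open-jaw spanner fully onto its lower square nut, with the spanner lying flat between the two steel pins so that they hold it, and let go. Then turn the red-knobbed lever clockwise (seen from above) to run the jam nut down and tighten it firmly against the held nut, pulling about 15 N at the knob for about a second (never over 25 N), and ease off and let go. The lower nut must not turn with it by more than about 20 degrees, the spanner stays on, and the eraser and the strop beside the work are not shoved aside.

Things in the scene. Friction and masses are not known exactly. Their poses are not given: they have to be found in the camera images.
- spanner_grip (a point): Where to hold the dark wooden grip (65 x 18 mm, 20 tall; pinch across the 18 mm) of the loose 0.16 kg spanner lying flat; 10 mm above its underside. x points along the spanner to the jaw, z up. The wood reaches 19 mm towards the jaw, 46 mm away from it; then a steel shank 16 wide, 10 thick, undersides level; it balances about 65 mm jaw-wards.
- spanner_jaw (a point): Centre of the spanner's open jaw, 145 mm along +x from spanner_grip, 5 mm above the underside; same axes. It opens towards +x: 40 mm between parallel faces, flared tips, about 65 mm wide outside; tips 19 mm ahead of the point, bottom of the jaw 19 mm and back of the head 35 mm behind it.
- jack: The work support, fixed to the bench: green base plate 110 mm wide in x, 10 mm thick, from 55 mm in +y to 123 mm in -y of its origin, which is on the bench under the upright steel screw. z up; -y points from the screw to two steel pins. The screw ends in a cork pad 38 mm across, 88 mm above the bench.
- nut_centre (a point): On the screw's axis, 27 mm above the bench, axes as the support's: where the jaw centre belongs, spanner x along this +y. Round it the lower nut: brass, square, 36 mm across flats, 22 to 38 mm above the bench, flats along x and y within 0.05 rad, turns at 0.35 N m unless held. It stands on a boss 76 mm across, top at 22 mm. Above it: jam nut, 40 to 52 mm high, 38 mm across.
- fork (a point): Midway between the two upright pins, 102 mm from nut_centre along -y, on top of the block that carries the shank, 22 mm above the bench. Pins 12 mm thick, 22 mm clear between them in x, 29 mm tall. The jaw cannot pass between them: lower the spanner with its shank between the pins and its jaw about 43 mm short of its place, then slide it along +y onto the nut.
- knob (a point): Centre of the red upright knob, 18 mm diameter, from 52 to 89 mm above the bench (this point: 73 mm), spinning freely on its pin, at the end of the jam nut's flat lever, 85 mm from the screw's axis. So a pinch from above can keep one yaw while it goes round the screw.
- jam_nut (a joint): Turn of the jam nut relative to the lower nut, rad; grows clockwise seen from above, drags about 0.12 N m, meets the lower nut at 1.9. At 0 (lower nut at 0) the lever points 190 degrees counterclockwise from the support's x axis.
- stop_nut (a joint): Turn of the lower square nut, rad, clockwise seen from above positive; near 0 at the start. With the spanner fitted it still turns up to about 0.25 rad before the spanner bears on a pin.
- lever (a joint): Springy bend of the lever, rad: 0 unloaded, positive when the knob is pulled clockwise; 20 N m/rad, so 10 N square to the lever at the knob bends it 0.042 and 25 N bends it 0.106.
- eraser: Bystander: blue-sleeved eraser 21 x 42 x 13 mm, lying beyond the support.
- strop: Bystander: flat wooden strop 52 x 230 x 16 mm, lying across the near end of the bench.

How it is judged:
By the outcome, as a careful person would: the job done as asked, in the order asked, and still so for the second after the job is handed in, with the robot touching nothing.
It also fails if it takes over 72 s, if anything falls off the work surface, if the arm or the gripper's body presses on something with over 40 N, if the wrist force passes 120 N, or if a joint passes its speed limit or range.

## Robot

A 6-joint arm with a two-finger parallel gripper is mounted at the origin on a cart in front of the work surface, level with it; the furniture and walls round the work are solid. World frame = base frame: x ahead of the robot, y to its left, z up, the work surface at z = 0. Lengths are in mm, angles in degrees, forces in N, time in s.
With the tool pointing down it reaches from about 275 to 775 mm from the base axis. Payload 14.6 kg.
Tool frame: the origin (TCP) lies on the centre line of the jaws, within the pads' length; the fingertips stand 14 mm ahead of it and the grasp point (between the pads) lies 5 mm behind it; x points along the fingers, z is the direction in which the jaws open and shut, and the axes are right-handed (so a half turn about x gives the same grasp; the last joint's range is limited). The gripper opens to 85 mm and grips with 20 to 120 N. Pads are 22 mm wide; open, the fingers measure 114 mm over their backs; the gripper's body (76 mm by 85 mm) begins 54 mm behind the grasp point. The pads swing forward as they close: fully open they stand 13 mm farther back than shut.
Start: joints at [-74.616, 15.075, -2.767, 72.158, 0, 81.102], TCP at [215.889, -478.561, 245.278] pointing down, gripper open.
Joint ranges: [-151.79, 151.79], [-50.71, 97.33], [-67.44, 78.34], [-121.81, 120.89], [-77.56, 73.72], [-180, 180]. Speed limits (degrees/s): [108.29, 108.29, 147.25, 159.86, 180, 180].

## Interface

Orientations are given as a 3x3 rotation matrix whose columns are the frame's x, y, z axes.
In Python, from rig import robot, viewer, job gives the robot as it stands.
- The arm moves only by the tool move_arm, never from a script. Its argument "steps" is a list that holds one entry, the list of rows, each a list of 5 numbers: the shift along the tool's x, y, z in cm, then the turn about the tool's x in rad, then the closure, from 0 (fully open) to 1 (shut). In form: [[[dx, dy, dz, yaw, gripper], ...]]. A call has 1 to 8 rows; each row is the pose to reach, as a shift and turn from the pose commanded when the call began, along the tool's axes at that moment; what a row does not reach only later rows make up. A row lasts 1/12 s, in which the tool goes at most 41.7 mm and 7.16 degrees, less where a joint would pass 70% of its speed; a pose out of reach is approached as far as the arm can. A call with a gripper value outside its range is refused whole. The fingers move at their own pace and stop on an object; "newtons" is the grip in N (left out, the last holds). Time passes only in rows, so rows that repeat a pose let the fingers close. It gives the time, the measured TCP pose, the force and the opening at its end, in the units of the state.
- robot.read_state(): the state, without advancing time (a new reading comes with each control period).
- viewer.camera(name): name is "scene" or "top"; returns the picture (384x512x3 uint8, red, green, blue); there is no depth.
- viewer.camera_model(name): a dict with "fx", "fy", "cx", "cy" (pixels), "extrinsics" (4x4, takes a point from world to camera coordinates). Camera axes: x right, y up, looking along -z (the intrinsics and any distortion apply to the point x, -y, -z); pixel columns grow to the right and rows downward; lengths in mm; the calibration is good to about 2 mm. A picture is of the moment at which its call begins. camera_model takes no time and is no camera call.
- job.close_job(): hands the job in, once; it reports no verdict.
The state is a dict: "clock": time; "joints": joint angles; "qd": joint speeds; "joint_torque": joint torques, N m; "ee_pos": TCP position; "orientation": TCP orientation; "ft_force": force on the tool from outside, world axes, zero at the start; "ft_torque": the same for the moment, N m; "opening": finger opening in mm.
Only numpy, scipy, OpenCV 4.12 (cv2) and the standard library are available. Lean on these libraries where they do the work, as an engineer would, in place of code of your own. Each camera call takes 0.05 s, during which the arm holds its last target.

## Working session

There is one attempt and no reset: what is moved stays moved. The work goes in short steps, Python scripts to look and compute and a tool call to move; the robot and the scene stay as the last step left them, time stands still between calls to the robot, and variables do not carry over. Pictures are saved under pics/ and viewed, and the job is handed in when it is done.

Besides the shell and the picture viewer there is one more tool, called after "Call:" as name(argument=value, ...), one argument or row to a line, values as JSON. move_arm: Moves the arm, as the interface text tells. Its arguments: {"type":"object","properties":{"steps":{"type":"array","items":{"type":"array","items":{"type":"array","items":{"type":"number"}}}},"newtons":{"type":"number"}},"required":["steps"]}

```bash
ls; mkdir -p pics
python3 - <<'E'
from rig import robot, viewer, job
import cv2
s=robot.read_state(); print(s)
for n in("scene","top"):
    im=viewer.camera(n); cv2.imwrite(f"pics/{n}0.png",im[:,:,::-1]); print(viewer.camera_model(n))
E
```

```text
pics
{'clock': 0.0, 'joints': array([-7.46171323e+01,  1.50979941e+01, -2.80120557e+00,  7.21597760e+01,
       -3.59111333e-04,  8.11021588e+01]), 'qd': array([ 0.0389234 ,  0.06751964, -0.13796877,  0.07043058,  0.02736509,
       -0.07696264]), 'joint_torque': array([ 3.42543324e-03, -6.37605357e+01,  3.84575093e+01,  1.33178732e-02,
        2.08394167e-04,  7.27952226e-06]), 'ee_pos': array([ 215.81202416, -478.31737043,  244.84908188]), 'orientation': array([[-2.79088607e-04,  9.11541799e-01,  4.11207334e-01],
       [ 9.90781733e-04,  4.11207400e-01, -9.11541273e-01],
       [-9.99999470e-01,  1.53015930e-04, -1.01790226e-03]]), 'ft_force': array([-0.13654567,  0.00232445,  0.57867924]), 'ft_torque': array([-0.03772499, -0.01115667, -0.04014956]), 'opening': 85.07250615118271}
{'fx': 404.96174696646386, 'fy': 404.96174696646386, 'cx': 249.1148589194761, 'cy': 185.83514495708928, 'extrinsics': array([[-7.99490449e-01, -6.00419742e-01,  1.76395879e-02,
         4.14311058e+02],
       [ 4.44411702e-01, -5.71490524e-01,  6.89852752e-01,
        -3.45631373e+02],
       [-4.04120354e-01,  5.59369926e-01,  7.23734775e-01,
        -6.63271818e+02],
       [ 0.00000000e+00,  0.00000000e+00,  0.00000000e+00,
         1.00000000e+00]])}
{'fx': 355.5116877624497, 'fy': 355.5116877624497, 'cx': 259.61933674663203, 'cy': 187.15509655478937, 'extrinsics': array([[-1.12197905e-02, -9.99776622e-01, -1.79115111e-02,
        -6.85850892e+01],
       [ 9.81442678e-01, -1.44396902e-02,  1.91211310e-01,
        -5.74322197e+02],
       [-1.91427234e-01, -1.54337705e-02,  9.81385456e-01,
        -8.19512475e+02],
       [ 0.00000000e+00,  0.00000000e+00,  0.00000000e+00,
         1.00000000e+00]])}
```

View pics/scene0.png

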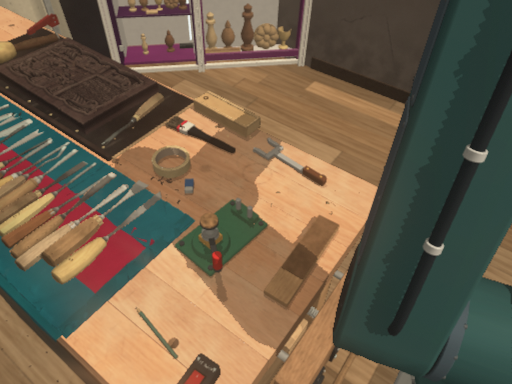

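View pics/top0.png

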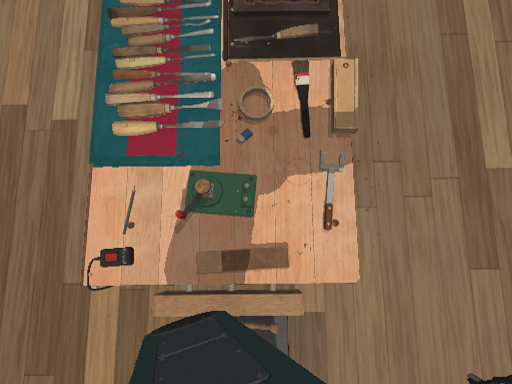

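Run:
```python
import cv2
a=cv2.imread("pics/top0.png");b=cv2.imread("pics/scene0.png")
def crop(im,x,y,w,h,k,n): cv2.imwrite(n,cv2.resize(im[y:y+h,x:x+w],None,fx=k,fy=k,interpolation=cv2.INTER_CUBIC))
crop(a,170,160,100,75,8,"pics/c1.png")
crop(a,300,140,60,100,6,"pics/c2.png")
crop(b,165,190,110,90,7,"pics/c3.png")
crop(b,245,130,90,65,8,"pics/c4.png")
```

```text
(no output)
```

View pics/c1.png

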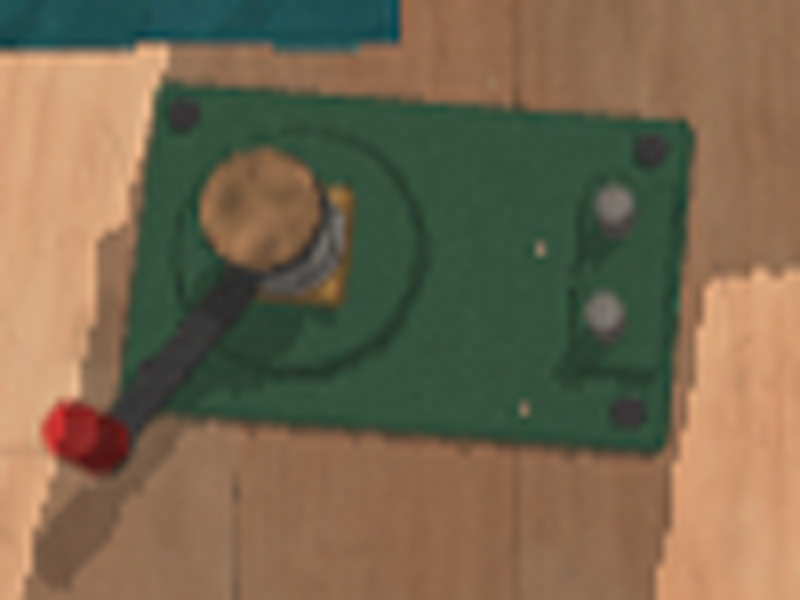

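View pics/c2.png

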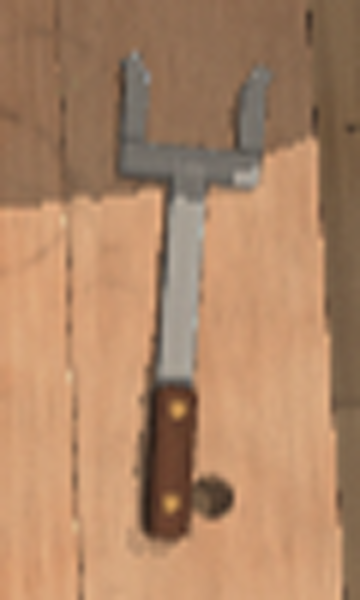

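View pics/c3.png

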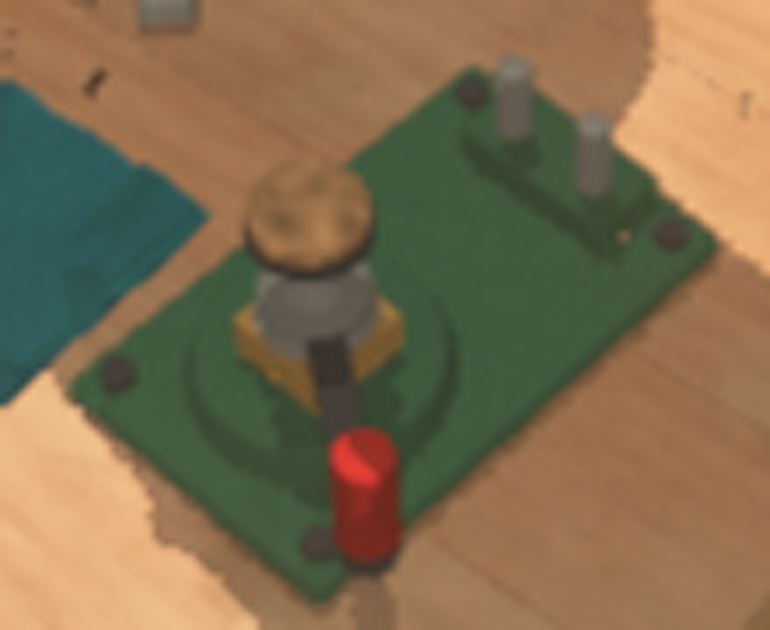

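View pics/c4.png

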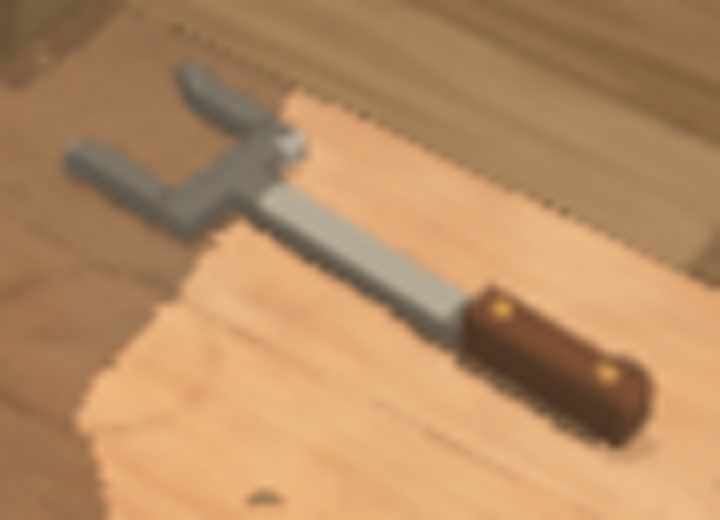

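```bash
cat > h.py <<'E'
import numpy as np, cv2
from scipy.optimize import least_squares
def px(crop,u,v):
    x0,y0,k=crop; return np.array([x0+(u+.5)/k-.5,y0+(v+.5)/k-.5])
def proj(m,P):
    P=np.atleast_2d(P); E=np.array(m['extrinsics']); c=P@E[:3,:3].T+E[:3,3]
    return np.c_[m['cx']+m['fx']*c[:,0]/-c[:,2], m['cy']+m['fy']*(-c[:,1])/-c[:,2]]
def back(m,p,z):
    E=np.array(m['extrinsics']);R=E[:3,:3];t=E[:3,3]
    d=np.array([(p[0]-m['cx'])/m['fx'],-(p[1]-m['cy'])/m['fy'],-1]);d=R.T@d;o=-R.T@t
    return o+d*(z-o[2])/d[2]
def fit(obs,x0):
    # obs: list (model,local pts, pix)
    def W(q,L):
        c,s=np.cos(q[2]),np.sin(q[2]);L=np.array(L,float)
        return np.c_[q[0]+c*L[:,0]-s*L[:,1],q[1]+s*L[:,0]+c*L[:,1],L[:,2]]
    def f(q): return np.concatenate([(proj(m,W(q,L))-np.array(p)).ravel() for m,L,p in obs])
    r=least_squares(f,x0,loss='soft_l1'); return r.x,[np.round(proj(m,W(r.x,L))-np.array(p),1).tolist() for m,L,p in obs]
E
cat > m.py <<'E'
from h import *; from rig import viewer
T=viewer.camera_model("top");S=viewer.camera_model("scene")
c1=(170,160,8);c2=(300,140,6);c3=(165,190,7);c4=(245,130,8)
def P(c,l): return [px(c,*a) for a in l]
JL=[(55,55,10),(55,-123,10),(-55,-123,10),(17,-102,51),(-17,-102,51),(0,0,88)]
jt=(T,JL,P(c1,[(160,85),(692,122),(660,455),(615,200),(604,312),(260,208)]))
js=(S,JL+[(-55,55,10)],P(c3,[(68,390),(470,65),(718,240),(515,65),(595,122),(310,212),(318,600)]))
for o in ([jt],[js],[jt,js]): print(fit(o,[450,100,0]))
print("knob",back(T,px(c1,72,430),89),back(S,px(c3,365,455),89))
GL=[(19,9,20),(19,-9,20),(-46,-9,20),(-46,9,20),(110,32.5,10),(110,-32.5,10),(126,20,10),(126,-20,10)]
gt=(T,GL,P(c2,[(155,383),(198,387),(188,535),(145,530),(120,175),(258,185),(147,143),(243,148)]))
GS=[(19,9,20),(19,-9,20),(-46,-9,20),(-46,9,20),(110,32.5,10),(110,-32.5,10),(126,20,10),(126,-20,10)]
gs=(S,GS,P(c4,[(465,325),(490,287),(650,380),(615,410),(185,215),(303,145),(172,190),(250,130)]))
for o in ([gt],[gs],[gt,gs]): print(fit(o,[400,-200,0]))
E
python3 m.py
```

```text
(array([456.50508882,  93.52415186,   6.94472807]), [[[-26.4, 63.3], [-37.2, 15.5], [-7.0, 7.1], [-27.2, 19.8], [-17.4, 16.6], [-15.4, 49.5]]])
(array([571.79779818,  63.32662529, 458.58923222]), [[[-0.8, -0.6], [0.2, -0.8], [1.1, -0.6], [-0.4, 0.7], [-0.2, 0.6], [-0.1, 0.1], [0.5, 0.4]]])
(array([572.17289907,  61.98241457, 383.1868363 ]), [[[-1.5, -0.6], [-0.4, -0.4], [0.2, -0.1], [-0.9, 0.4], [-0.7, -0.1], [-0.8, 0.3]], [[-0.5, -1.3], [0.7, -1.2], [1.5, -0.9], [-0.0, 0.3], [0.2, 0.2], [0.2, -0.4], [0.6, -0.2]]])
knob [507.21408986 113.62771616  89.        ] [506.85153546 116.18612162  89.        ]
(array([ 517.01914031, -248.65391685,   -6.40907186]), [[[0.3, -0.5], [0.2, -0.3], [-0.1, 0.7], [-0.1, 0.7], [-0.8, -0.6], [1.2, 0.4], [0.0, -0.6], [-0.6, 0.2]]])
(array([ 517.51174273, -244.84653777,  -25.25317624]), [[[-1.7, -1.8], [-0.3, -0.6], [0.9, 0.8], [0.8, 0.8], [-0.7, 1.8], [1.1, -1.2], [-0.4, -0.3], [0.0, 0.1]]])
(array([ 5.17524050e+02, -2.47633465e+02, -1.20127710e-01]), [[[-0.2, -0.6], [-0.2, -0.6], [-0.4, 0.5], [-0.4, 0.5], [-1.4, -0.7], [0.6, 0.2], [-0.7, -0.8], [-1.3, -0.1]], [[-1.1, -2.5], [0.3, -1.3], [1.5, 0.1], [1.4, 0.2], [-0.0, 1.3], [1.6, -1.7], [0.2, -0.8], [0.6, -0.5]]])
```

```bash
sed -i "s/r=least_squares(f,x0,loss='soft_l1')/r=least_squares(f,x0,loss='soft_l1',x_scale=[100,100,1])/; " h.py; sed -i 's/\[450,100,0\]/[572,62,-.09]/;s/\[400,-200,0\]/[517,-247,-.12]/' m.py; python3 m.py
```

```text
(array([ 5.72346911e+02,  6.02315985e+01, -9.27953696e-02]), [[[-0.8, -0.8], [0.4, -0.3], [0.8, 0.1], [-0.2, 0.5], [-0.0, 0.1], [-0.1, 0.2]]])
(array([ 5.71797799e+02,  6.33266252e+01, -8.32952192e-02]), [[[-0.8, -0.6], [0.2, -0.8], [1.1, -0.6], [-0.4, 0.7], [-0.2, 0.6], [-0.1, 0.1], [0.5, 0.4]]])
(array([ 5.72172900e+02,  6.19824144e+01, -8.74674603e-02]), [[[-1.5, -0.6], [-0.4, -0.4], [0.2, -0.1], [-0.9, 0.4], [-0.7, -0.1], [-0.8, 0.3]], [[-0.5, -1.3], [0.7, -1.2], [1.5, -0.9], [-0.0, 0.3], [0.2, 0.2], [0.2, -0.4], [0.6, -0.2]]])
knob [507.21408986 113.62771616  89.        ] [506.85153546 116.18612162  89.        ]
(array([ 5.17019141e+02, -2.48653916e+02, -1.25886593e-01]), [[[0.3, -0.5], [0.2, -0.3], [-0.1, 0.7], [-0.1, 0.7], [-0.8, -0.6], [1.2, 0.4], [0.0, -0.6], [-0.6, 0.2]]])
(array([ 5.17511742e+02, -2.44846542e+02, -1.20434933e-01]), [[[-1.7, -1.8], [-0.3, -0.6], [0.9, 0.8], [0.8, 0.8], [-0.7, 1.8], [1.1, -1.2], [-0.4, -0.3], [0.0, 0.1]]])
(array([ 5.17524050e+02, -2.47633466e+02, -1.20127705e-01]), [[[-0.2, -0.6], [-0.2, -0.6], [-0.4, 0.5], [-0.4, 0.5], [-1.4, -0.7], [0.6, 0.2], [-0.7, -0.8], [-1.3, -0.1]], [[-1.1, -2.5], [0.3, -1.3], [1.5, 0.1], [1.4, 0.2], [-0.0, 1.3], [1.6, -1.7], [0.2, -0.8], [0.6, -0.5]]])
```

```bash
cat > d.py <<'E'
import sys,numpy as np; from rig import robot
s=robot.read_state();R=s['orientation'];p=s['ee_pos']
yaw=np.degrees(np.arctan2(R[1,1],R[0,1]))
print('t%.2f'%s['clock'],'p',p.round(1),'yaw %.2f'%yaw,'tilt',R[:2,0].round(4),'J',s['joints'].round(1),'F',s['ft_force'].round(1),'op %.1f'%s['opening'])
if len(sys.argv)>1:
    x,y,z,w=map(float,sys.argv[1:5]); d=R.T@(np.array([x,y,z])-p)/10
    print('cm',d.round(2),'rad %.4f'%-np.radians((w-yaw+180)%360-180))
E
python3 d.py 517.3 -247 100 -6.95
```

```text
t0.10 p [ 215.8 -478.3  244.9] yaw 24.28 tilt [-0.0003  0.0009] J [-74.6  15.1  -2.8  72.2  -0.   81.1] F [0.7 0.1 0.6] op 85.8
cm [14.5  36.99 -8.68] rad 0.5451
```

Call:
move_arm(
  steps=[
    [[1.0, 3.7, -0.9, 0.07, 0.4], [2.5, 7.4, -1.8, 0.15, 0.5], [4.5, 11, -2.6, 0.25, 0.5], [6.2, 14.6, -3.5, 0.35, 0.5], [8, 18.2, -4.3, 0.45, 0.5], [9.6, 21.8, -5.2, 0.545, 0.5], [11.2, 25.4, -6, 0.545, 0.5], [12.6, 29, -6.8, 0.545, 0.5]],
  ],
  newtons=80,
)

```text
clock: 0.77
ee_pos: [453.2, -295.6, 118.1]
orientation: [[-0.001, 0.993, -0.122], [0.001, -0.122, -0.993], [-1.0, -0.001, -0.0]]
ft_force: [0.7, -1.9, 0.1]
opening: 42.8
```

```bash
python3 d.py 517.3 -247 70 -6.95
```

```text
t0.77 p [ 453.2 -295.6  118.1] yaw -6.98 tilt [-0.0006  0.0005] J [-41.7  20.7 -15.   54.3   0.  145.2] F [ 0.7 -1.9  0.1] op 42.8
cm [ 4.81  5.77 -5.6 ] rad -0.0006
```

Call:
move_arm(
  steps=[
    [[1.6, 1.9, -1.9, 0, 0.5], [3.2, 3.8, -3.7, 0, 0.5], [4.8, 5.77, -5.6, 0, 0.5], [4.8, 5.77, -5.6, 0, 0.5]],
  ],
)

```text
clock: 1.1
ee_pos: [518.0, -245.4, 68.2]
orientation: [[-0.002, 0.993, -0.118], [0.003, -0.118, -0.993], [-1.0, -0.003, -0.002]]
ft_force: [-1.8, 0.4, -1.0]
opening: 42.6
```

```bash
python3 d.py 517.3 -247 17 -6.95
python3 - <<'E'
from rig import viewer
import cv2
for n,(x,y,w,h,k) in (("top",(290,130,80,110,5)),("scene",(235,110,120,100,6))):
    im=viewer.camera(n)[:,:,::-1]; cv2.imwrite(f"pics/{n}1.png",im)
    cv2.imwrite(f"pics/{n}1c.png",cv2.resize(im[y:y+h,x:x+w],None,fx=k,fy=k,interpolation=cv2.INTER_CUBIC))
E
```

```text
t1.10 p [ 518.  -245.4   68.2] yaw -6.77 tilt [-0.0024  0.0027] J [-3.350e+01  2.610e+01 -1.470e+01  4.940e+01  1.000e-01  1.532e+02] F [-1.8  0.4 -1. ] op 42.6
cm [ 5.12 -0.03  0.18] rad 0.0032
```

View pics/top1c.png

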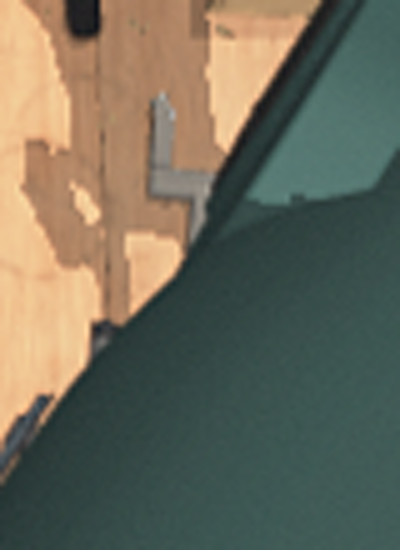

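View pics/scene1c.png

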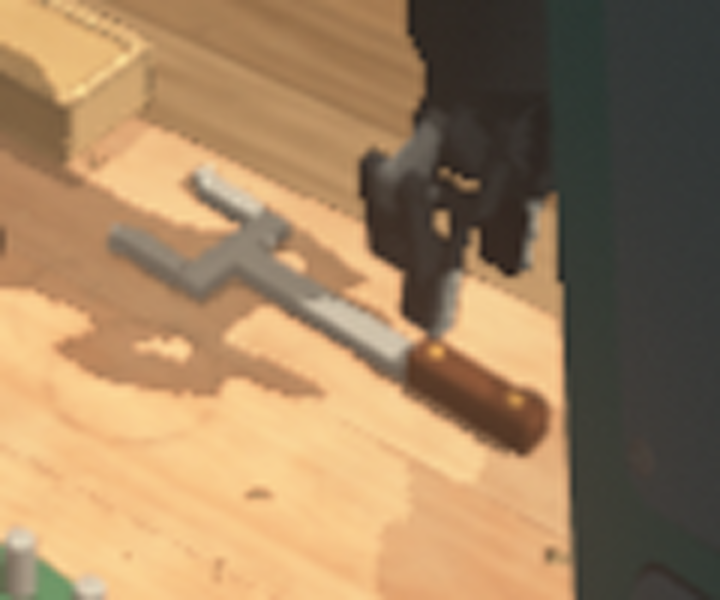

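Call:
move_arm(
  steps=[
    [[2.0, 0, 0.0, 0, 0.5], [4.0, 0, 0.0, 0, 0.5], [5.1, 0, 0, 0, 0.5], [5.1, 0, 0, 0, 0.5], [5.1, 0, 0, 0, 0.5]],
  ],
)

```text
clock: 1.62
ee_pos: [515.7, -249.3, 20.7]
orientation: [[-0.0, 0.993, -0.122], [0.0, -0.122, -0.993], [-1.0, -0.0, -0.0]]
ft_force: [-0.7, -0.5, 0.1]
opening: 42.8
```

```bash
python3 d.py 517.3 -247 17 -6.95
```

```text
t1.62 p [ 515.7 -249.3   20.7] yaw -7.00 tilt [-0.0003  0.0001] J [-33.9  28.7 -18.7  42.6  -0.  153.1] F [-0.7 -0.5  0.1] op 42.8
cm [ 0.37  0.13 -0.25] rad -0.0009
```

Call:
move_arm(
  steps=[
    [[0.3, 0.1, -0.25, 0, 0.5], [0.3, 0.1, -0.25, 0, 0.5], [0.3, 0.1, -0.25, 0, 1], [0.3, 0.1, -0.25, 0, 1], [0.3, 0.1, -0.25, 0, 1], [0.3, 0.1, -0.25, 0, 1], [0.3, 0.1, -0.25, 0, 1]],
  ],
  newtons=90,
)

```text
clock: 2.2
ee_pos: [517.9, -246.5, 18.1]
orientation: [[0.001, 0.993, -0.121], [-0.001, -0.121, -0.993], [-1.0, 0.001, 0.001]]
ft_force: [-2.5, -0.2, 9.7]
opening: 15.5
```

```bash
python3 d.py 517.3 -247 17 -6.95
```

```text
t2.20 p [ 517.9 -246.5   18.1] yaw -6.94 tilt [ 0.0009 -0.0007] J [-33.6  28.9 -18.8  42.2  -0.  153.3] F [-2.5 -0.2  9.7] op 15.5
cm [ 0.11 -0.05  0.05] rad 0.0001
```

Call:
move_arm(
  steps=[
    [[-1, 0, 0, 0, 1], [-2.5, 0, 0, 0, 1], [-4.5, 0, 0, 0, 1], [-6.5, 0, 0, 0, 1], [-8.5, 0, 0, 0, 1], [-10, 0, 0, 0, 1], [-10, 0, 0, 0, 1]],
  ],
)

```text
clock: 2.78
ee_pos: [518.8, -247.1, 120.7]
orientation: [[0.004, 0.993, -0.121], [-0.003, -0.121, -0.993], [-1.0, 0.004, 0.002]]
ft_force: [0.2, 0.2, -1.0]
opening: 15.9
```

```bash
python3 d.py 555.7 -135.8 118 84.96
```

```text
t2.78 p [ 518.8 -247.1  120.7] yaw -6.94 tilt [ 0.0038 -0.0025] J [-33.6  23.4 -10.1  56.2   0.  153.3] F [ 0.2  0.2 -1. ] op 15.9
cm [  0.26   2.32 -11.49] rad -1.6039
```

Call:
move_arm(
  steps=[
    [[0, 0.3, -1.4, -0.08, 1], [0, 0.6, -2.8, -0.2, 1], [0, 0.9, -4.2, -0.32, 1], [0, 1.2, -5.6, -0.44, 1], [0, 1.5, -7.2, -0.56, 1], [0, 1.8, -8.8, -0.68, 1], [0, 2.1, -10.2, -0.8, 1], [0.2, 2.3, -11.5, -0.92, 1]],
  ],
)

```text
clock: 3.45
ee_pos: [554.4, -134.1, 115.0]
orientation: [[-0.0, 0.693, 0.721], [0.0, 0.721, -0.693], [-1.0, -0.0, -0.0]]
ft_force: [0.9, 0.3, -1.3]
opening: 15.7
```

```bash
python3 d.py 555.7 -135.8 118 84.96
```

```text
t3.45 p [ 554.4 -134.1  115. ] yaw 46.12 tilt [-0.0003  0.0001] J [-21.8  23.4 -11.   55.6  -0.  112.1] F [ 0.9  0.3 -1.3] op 15.7
cm [-0.3  -0.04  0.21] rad -0.6778
```

Call:
move_arm(
  steps=[
    [[0, 0, 0.1, -0.12, 1], [0, 0, 0.2, -0.24, 1], [0, 0, 0.2, -0.36, 1], [0, 0, 0.2, -0.48, 1], [0, 0, 0.2, -0.6, 1], [0, 0, 0.2, -0.678, 1], [0, 0, 0.2, -0.678, 1], [0, 0, 0.2, -0.678, 1]],
  ],
)

```text
clock: 4.12
ee_pos: [555.6, -136.3, 114.9]
orientation: [[-0.001, 0.097, 0.995], [0.0, 0.995, -0.097], [-1.0, 0.0, -0.001]]
ft_force: [-0.1, -0.0, -1.4]
opening: 15.9
```

```bash
python3 d.py 555.7 -135.8 118 84.96;  python3 - <<'E'
from rig import viewer
import cv2
for n,(x,y,w,h,k) in (("top",(180,130,160,110,5)),("scene",(150,110,180,150,4))):
    im=viewer.camera(n)[:,:,::-1]; cv2.imwrite(f"pics/{n}2.png",im)
    cv2.imwrite(f"pics/{n}2c.png",cv2.resize(im[y:y+h,x:x+w],None,fx=k,fy=k,interpolation=cv2.INTER_CUBIC))
E
```

```text
t4.12 p [ 555.6 -136.3  114.9] yaw 84.46 tilt [-0.0006  0.0002] J [-21.9  23.6 -10.8  55.7  -0.   73.6] F [-0.1 -0.  -1.4] op 15.9
cm [-0.31  0.05  0.01] rad -0.0088
```

View pics/top2c.png

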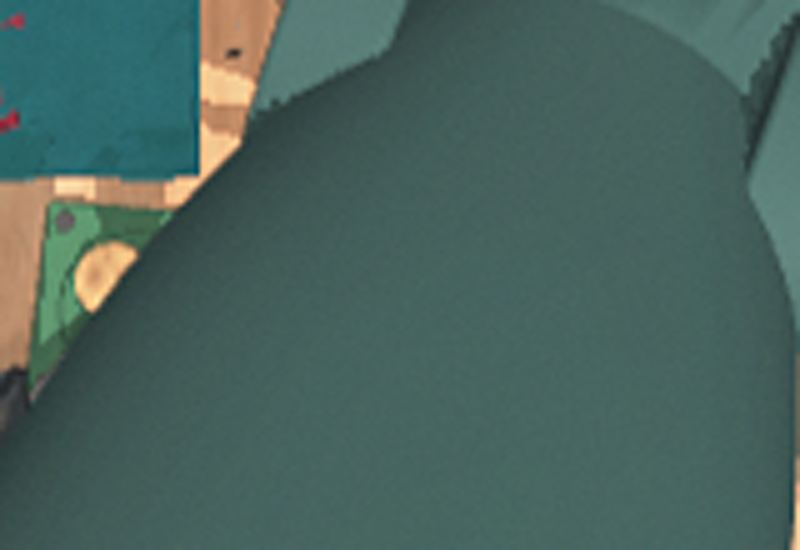

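View pics/scene2c.png

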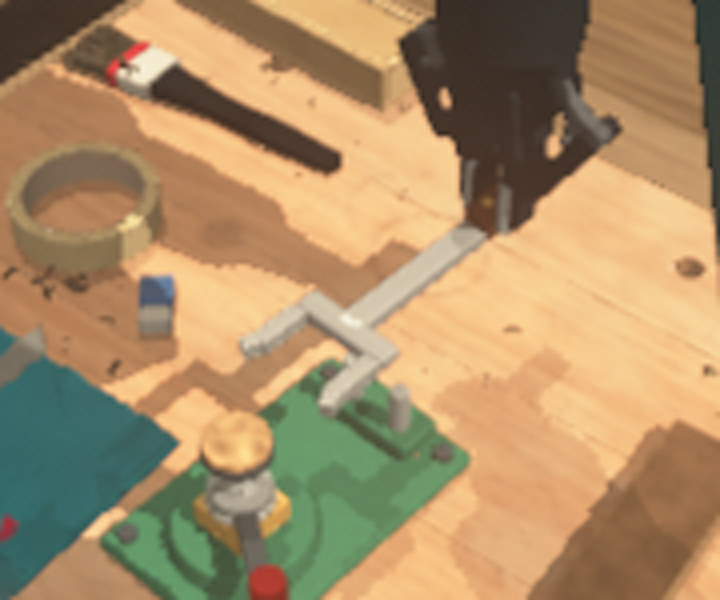

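Run:
```python
import cv2
im=cv2.imread("pics/scene2.png")
x,y,w,h,k=205,155,80,60,10
cv2.imwrite("pics/s2d.png",cv2.resize(im[y:y+h,x:x+w],None,fx=k,fy=k,interpolation=cv2.INTER_CUBIC))
```

```text
(no output)
```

View pics/s2d.png

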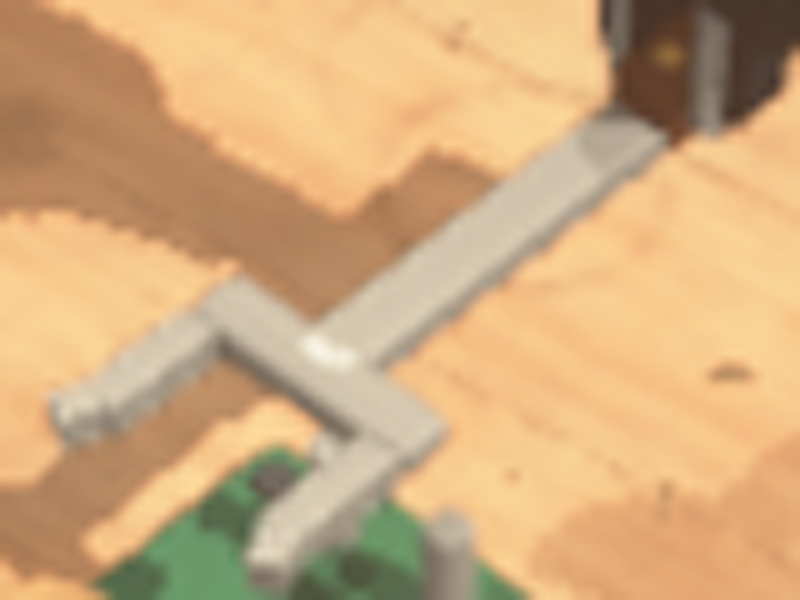

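```bash
cat > m2.py <<'E'
from h import *; from rig import viewer
S=viewer.camera_model("scene"); c=(205,155,10)
for z in (106.8,103,110):
    L=[(110,-32.5,z),(110,32.5,z),(126,-20,z),(126,20,z),(110,-8,z),(110,8,z),(19,-8,z),(19,8,z)]
    P=[px(c,*a) for a in [(240,272),(448,430),(220,328),(360,432),(318,318),(365,365),(612,108),(665,137)]]
    q,r=fit([(S,L,P)],[555,-136,1.48]); print(z,q,np.degrees(q[2]),r)
E
python3 m2.py
```

```text
106.8 [ 552.6297627  -134.45695285    1.44915354] 83.03038144931764 [[[-0.8, -1.0], [0.9, -0.5], [-0.2, 0.4], [-0.3, 0.3], [-0.3, 0.4], [0.5, -0.3], [0.0, -0.2], [0.2, 0.6]]]
103 [ 554.62369023 -137.33412932    1.4473151 ] 82.92504713515352 [[[-0.7, -1.0], [0.8, -0.5], [-0.1, 0.4], [-0.3, 0.2], [-0.3, 0.4], [0.5, -0.3], [-0.0, -0.0], [0.1, 0.7]]]
110 [ 550.94433091 -132.02997167    1.45063571] 83.11530354379806 [[[-0.9, -1.0], [1.0, -0.4], [-0.3, 0.5], [-0.3, 0.3], [-0.4, 0.4], [0.5, -0.2], [0.1, -0.3], [0.3, 0.4]]]
```

```bash
python3 d.py 555.4 -129 74 84.96
```

```text
t4.22 p [ 555.6 -136.3  115.1] yaw 84.46 tilt [-0.0003  0.0001] J [-21.9  23.6 -10.8  55.7  -0.   73.6] F [-1.   0.  -0.4] op 16.1
cm [ 4.11  0.73 -0.09] rad -0.0087
```

Call:
move_arm(
  steps=[
    [[0.5, 0.3, -0.05, -0.009, 1], [1.5, 0.7, -0.1, -0.009, 1], [2.5, 0.73, -0.1, -0.009, 1], [3.5, 0.73, -0.1, -0.009, 1], [4.1, 0.73, -0.1, -0.009, 1], [4.1, 0.73, -0.1, -0.009, 1], [4.1, 0.73, -0.1, -0.009, 1]],
  ],
)

```text
clock: 4.8
ee_pos: [555.3, -129.1, 73.9]
orientation: [[-0.001, 0.085, 0.996], [0.0, 0.996, -0.085], [-1.0, 0.0, -0.001]]
ft_force: [-0.4, -0.0, -1.8]
opening: 15.6
```

```bash
python3 d.py 555.4 -129 39.5 84.96;  python3 - <<'E'
from rig import viewer
import cv2
for n,(x,y,w,h,k) in (("scene",(195,170,100,75,8)),):
    im=viewer.camera(n)[:,:,::-1]; cv2.imwrite(f"pics/{n}3.png",im)
    cv2.imwrite(f"pics/{n}3c.png",cv2.resize(im[y:y+h,x:x+w],None,fx=k,fy=k,interpolation=cv2.INTER_CUBIC))
E
```

```text
t4.80 p [ 555.3 -129.1   73.9] yaw 85.11 tilt [-0.0007  0.0003] J [-21.3  25.4 -14.8  49.8  -0.   73.6] F [-0.4 -0.  -1.8] op 15.6
cm [3.44 0.01 0.01] rad 0.0027
```

View pics/scene3c.png

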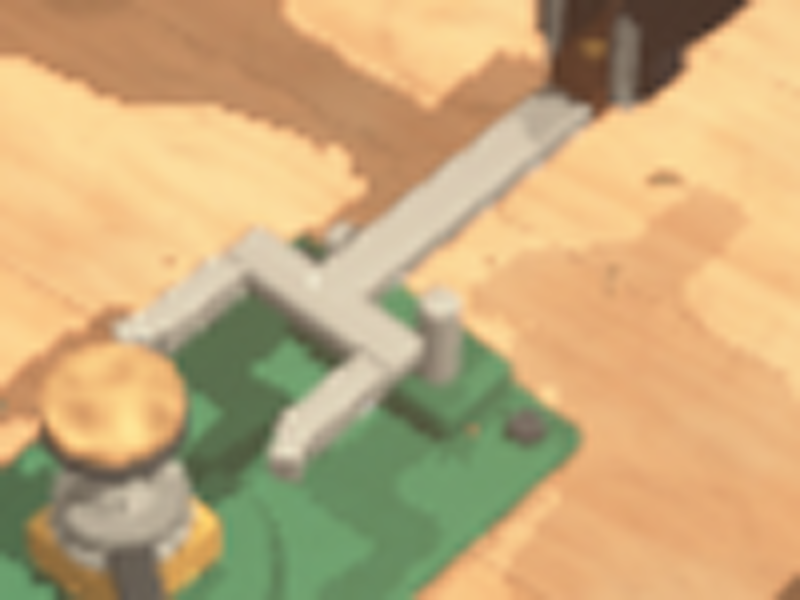

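```bash
cat > m3.py <<'E'
from h import *; from rig import viewer
S=viewer.camera_model("scene"); c=(195,170,8)
for z in (65.8,63):
    L=[(110,-32.5,z),(110,32.5,z),(126,-20,z),(126,20,z),(110,-8,z),(110,8,z),(19,-8,z),(19,8,z)]
    P=[px(c,*a) for a in [(257,230),(425,350),(247,268),(358,355),(325,278),(367,305),(545,92),(590,120)]]
    q,r=fit([(S,L,P)],[555,-129,1.48]); print(z,q,np.degrees(q[2]),r)
j=np.array([571.8,63.3]);a=-.083
for l,p in (((17,-102,51),(345,230)),((-17,-102,51),(440,300)),((0,0,88),(115,402))):
    w=np.r_[j+np.array([[np.cos(a),-np.sin(a)],[np.sin(a),np.cos(a)]])@l[:2],l[2]]; print(proj(S,w)-px(c,*p), back(S,px(c,*p),l[2]))
E
python3 m3.py
```

```text
65.8 [ 552.03017466 -125.61361672    1.47613621] 84.57637482688841 [[[-0.2, -0.8], [1.2, 0.2], [-0.1, 1.6], [-0.1, 0.7], [-0.5, -0.9], [-0.2, -0.3], [0.3, -0.1], [0.1, -0.0]]]
63 [ 553.43513141 -127.58646131    1.47498435] 84.5103780809397 [[[-0.2, -0.8], [1.1, 0.1], [-0.0, 1.5], [-0.2, 0.7], [-0.4, -0.9], [-0.2, -0.4], [0.2, 0.0], [0.0, 0.0]]]
[[0.03193824 1.20710124]] [582.51603533 -42.49832226  51.        ]
[[-0.19262621  0.47613812]] [546.88126981 -38.26657705  51.        ]
[[-0.20004457  0.13311935]] [571.70875862  62.80671637  88.        ]
```

```bash
cat > m4.py <<'E'
from h import *; from rig import viewer
S=viewer.camera_model("scene"); c=(195,170,8)
pins=[back(S,px(c,*p),51) for p in ((350,235),(441,300))]; mid=sum(pins)/2; print(pins,mid)
for zh,zg in ((65.8,65.8),(63,65.5),(61,65)):
    A=(back(S,px(c,325,278),zh)+back(S,px(c,372,308),zh))/2
    B=(back(S,px(c,543,94),zg)+back(S,px(c,590,120),zg))/2
    w=[np.linalg.norm(back(S,px(c,325,278),zh)-back(S,px(c,372,308),zh)),np.linalg.norm(back(S,px(c,543,94),zg)-back(S,px(c,590,120),zg))]
    d=(A-B)[:2];t=(mid[1]-B[1])/d[1]
    C=(back(S,px(c,257,230),zh)+back(S,px(c,425,350),zh))/2
    print(A,B,'len',np.linalg.norm(d),w,'yaw',np.degrees(np.arctan2(d[1],d[0])),'x at pins',B[0]+t*d[0],'headmid',C)
E
python3 m4.py
python3 - <<'E'
import cv2
im=cv2.imread("pics/scene3.png")
x,y,w,h,k=225,190,50,40,16
cv2.imwrite("pics/s3d.png",cv2.resize(im[y:y+h,x:x+w],None,fx=k,fy=k,interpolation=cv2.INTER_CUBIC)[:600])
E
```

```text
[array([580.31010637, -41.89193336,  51.        ]), array([546.66923816, -38.43088955,  51.        ])] [563.48967226 -40.16141146  51.        ]
[559.95480979 -15.1613      65.8       ] [ 554.0256234  -105.80677736   65.8       ] len 90.83918657814024 [np.float64(16.14833528866918), np.float64(16.110013583146944)] yaw 86.25757284838808 x at pins 558.3195343774861 headmid [562.60993391 -14.81882194  65.8       ]
[561.44365015 -17.05908151  63.        ] [ 554.18238578 -106.05224831   65.5       ] len 89.2889113896838 [np.float64(16.218397554389274), np.float64(16.117502440350137)] yaw 85.33536982854734 x at pins 559.5586500827178 headmid [564.11029397 -16.71511755  63.        ]
[562.50710754 -18.41463973  61.        ] [ 554.44365642 -106.46136655   65.        ] len 88.41518731110698 [np.float64(16.268442029903696), np.float64(16.129983869021753)] yaw 84.76736312320683 x at pins 560.5155056157522 headmid [565.18197972 -18.06961441  61.        ]
```

View pics/s3d.png

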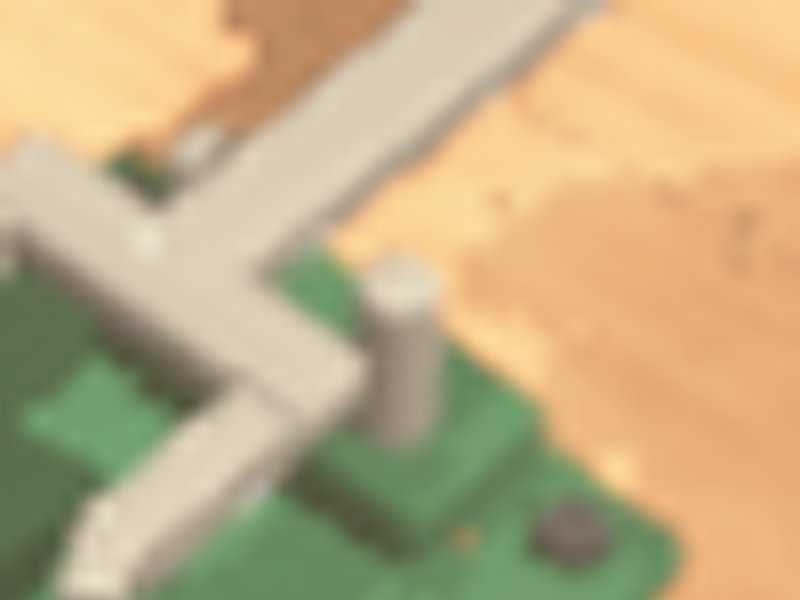

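```bash
cat > m5.py <<'E'
from h import *; from rig import viewer
S=viewer.camera_model("scene"); c=(225,190,16)
n=back(S,px(c,402,283),51);f=back(S,px(c,214,152),51);print(n,f,np.linalg.norm(n-f))
for z in (55.8,54.5,53):
    p=[back(S,px(c,*a),z) for a in ((330,225),(420,150),(560,40))]; d=p[2]-p[0]
    e=[back(S,px(c,*a),z+10) for a in ((250,270),(395,145),(580,0))]
    print(z,[(q+[8,0,0]).round(1) for q in p], [(q+[8,0,0]).round(1) for q in e])
E
python3 m5.py
```

```text
[546.45780126 -38.03701129  51.        ] [580.84186364 -41.1321767   51.        ] 34.52309074606989
55.8 [array([565.8, -37. ,  55.8]), array([564.4, -55.2,  55.8]), array([561.3, -83.3,  55.8])] [array([564.2, -17.3,  65.8]), array([562.4, -46.6,  65.8]), array([558.3, -83.3,  65.8])]
54.5 [array([566.5, -37.9,  54.5]), array([565. , -56.1,  54.5]), array([561.9, -84.3,  54.5])] [array([564.9, -18.2,  64.5]), array([563. , -47.5,  64.5]), array([559. , -84.3,  64.5])]
53 [array([567.3, -38.9,  53. ]), array([565.8, -57.2,  53. ]), array([562.7, -85.4,  53. ])] [array([565.7, -19.2,  63. ]), array([563.8, -48.6,  63. ]), array([559.8, -85.5,  63. ])]
```

Call:
move_arm(
  steps=[
    [[0.15, 0, 0.15, 0.0, 1], [0.25, 0, 0.15, 0.0, 1], [0.25, 0, 0.15, 0.0, 1], [0.25, 0, 0.15, 0.0, 1]],
  ],
)

```text
clock: 5.18
ee_pos: [557.0, -129.2, 71.9]
orientation: [[0.0, 0.085, 0.996], [-0.0, 0.996, -0.085], [-1.0, -0.0, 0.0]]
ft_force: [0.5, -0.0, -1.1]
opening: 15.7
```

```bash
python3 d.py 555.4 -129 39.5 84.96;  python3 - <<'E'
from rig import viewer
import cv2, numpy as np
im=np.mean([viewer.camera("scene").astype(float) for i in range(3)],0).astype(np.uint8)[:,:,::-1]; cv2.imwrite(f"pics/scene4.png",im)
x,y,w,h,k=225,190,50,37,16
cv2.imwrite(f"pics/scene4c.png",cv2.resize(im[y:y+h,x:x+w],None,fx=k,fy=k,interpolation=cv2.INTER_CUBIC))
E
```

```text
t5.18 p [ 557.  -129.2   71.9] yaw 85.13 tilt [ 0.0001 -0.    ] J [-21.2  25.6 -14.8  49.6   0.   73.7] F [ 0.5 -0.  -1.1] op 15.7
cm [ 3.24  0.   -0.16] rad 0.0029
```

View pics/scene4c.png

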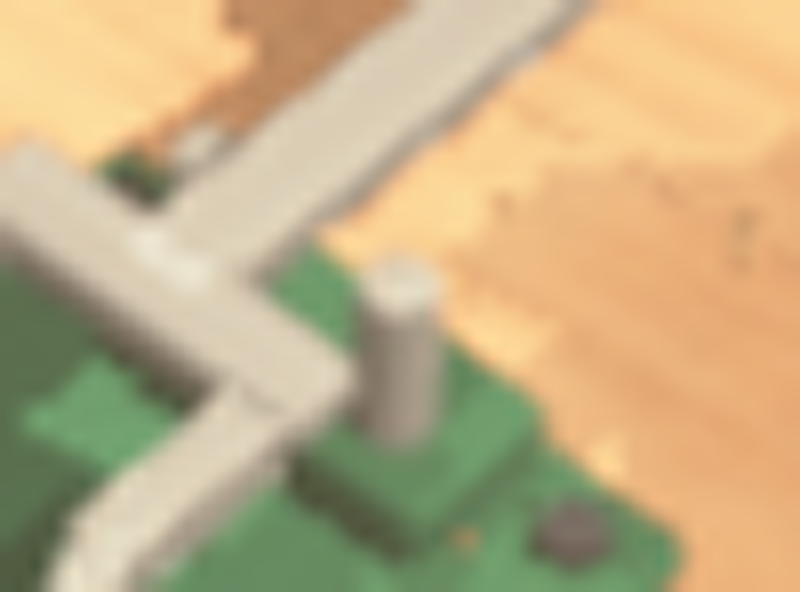

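```bash
cat > ov.py <<'E'
from h import *; from rig import viewer
import sys
S=viewer.camera_model("scene")
def overlay(src,out,q,z0,crop,pitch=0.,pins=None):
    im=cv2.imread(src);x,y,w,h,k=crop
    im=cv2.resize(im[y:y+h,x:x+w],None,fx=k,fy=k,interpolation=cv2.INTER_CUBIC)
    def dr(pts,col,close=True):
        p=proj(S,np.array(pts,float)); p=(p-[x,y]+.5)*k-.5
        cv2.polylines(im,[np.round(p).astype(np.int32)],close,col,1)
    c,s=np.cos(q[2]),np.sin(q[2])
    W=lambda L:[(q[0]+c*a-s*b,q[1]+s*a+c*b,z0+zz+pitch*a) for a,b,zz in L]
    head=[(19,8),(110,8),(110,32.5),(150,32.5),(150,20),(126,20),(126,-20),(150,-20),(150,-32.5),(110,-32.5),(110,-8),(19,-8)]
    for zz,col in((10,(0,0,255)),(0,(255,0,0))): dr(W([(a,b,zz) for a,b in head]),col)
    for px_,py_ in pins or []:
        t=np.linspace(0,2*np.pi,24)
        dr([(px_+6*np.cos(u),py_+6*np.sin(u),51) for u in t],(255,0,255)); dr([(px_+6*np.cos(u),py_+6*np.sin(u),22) for u in t],(255,255,0))
    cv2.imwrite(out,im)
if __name__=="__main__":
    a=-.085;m=np.array([563.7,-39.7]);u=17*np.array([np.cos(a),np.sin(a)])
    q=[557.0-2.5,-129.2+2.5,np.radians(85.1)]
    overlay("pics/scene4.png","pics/ov4.png",q,53.8,(210,170,80,60,10),0,[m+u,m-u])
E
python3 ov.py
```

```text
(no output)
```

View pics/ov4.png

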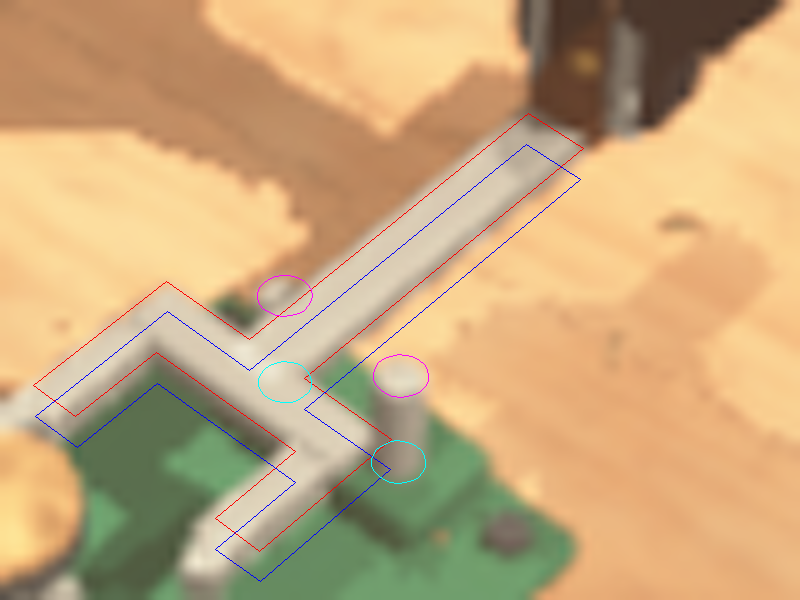

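Call:
move_arm(
  steps=[
    [[0.3, 0, 0.05, 0, 1], [0.6, 0, 0.05, 0, 1], [0.9, 0, 0.05, 0, 1], [1.2, 0, 0.05, 0, 1], [1.2, 0, 0.05, 0, 1]],
  ],
)

```text
clock: 5.75
ee_pos: [557.1, -129.0, 59.0]
orientation: [[-0.001, 0.085, 0.996], [0.0, 0.996, -0.085], [-1.0, 0.0, -0.001]]
ft_force: [-0.2, 0.1, -1.1]
opening: 15.6
```

```bash
python3 d.py 555.4 -129 39.5 84.96;  python3 - <<'E'
from rig import viewer
import cv2, numpy as np
im=viewer.camera("scene")[:,:,::-1]; cv2.imwrite(f"pics/scene5.png",im)
x,y,w,h,k=205,175,80,60,10
cv2.imwrite(f"pics/scene5c.png",cv2.resize(im[y:y+h,x:x+w],None,fx=k,fy=k,interpolation=cv2.INTER_CUBIC))
E
```

```text
t5.75 p [ 557.1 -129.    59. ] yaw 85.13 tilt [-0.001   0.0003] J [-21.2  26.4 -15.8  47.9  -0.   73.7] F [-0.2  0.1 -1.1] op 15.6
cm [ 1.95 -0.01 -0.17] rad 0.0030
```

View pics/scene5c.png

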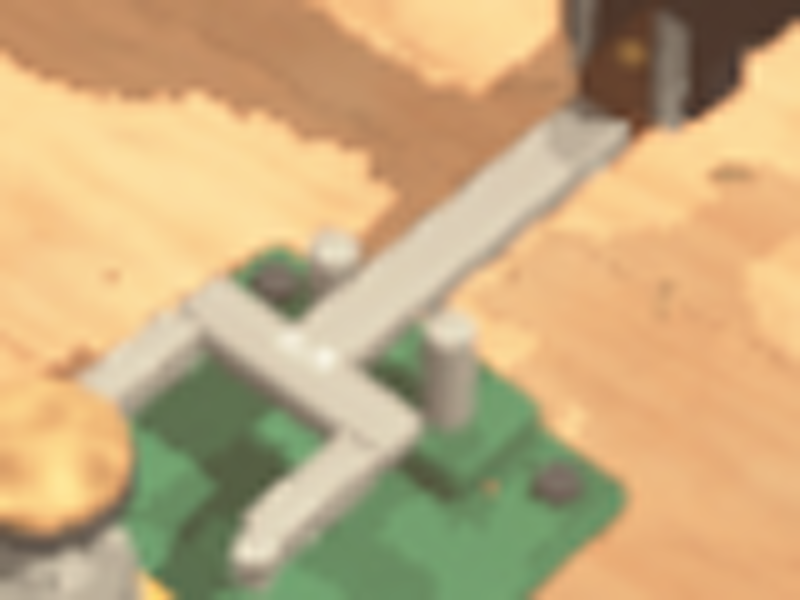

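Call:
move_arm(
  steps=[
    [[0.4, 0, 0.03, 0, 1], [0.8, 0, 0.03, 0, 1], [1.2, 0, 0.03, 0, 1], [1.5, 0, 0.03, 0, 1], [1.7, 0, 0.03, 0, 1], [1.75, 0, 0.03, 0, 1], [1.75, 0, 0.03, 0, 1]],
  ],
)

```text
clock: 6.38
ee_pos: [557.7, -129.2, 42.1]
orientation: [[-0.0, 0.085, 0.996], [0.0, 0.996, -0.085], [-1.0, 0.0, -0.0]]
ft_force: [0.4, 0.1, -0.7]
opening: 15.7
```

```bash
python3 d.py 555.4 -129 39.5 84.96;  python3 - <<'E'
from rig import viewer
import cv2, numpy as np
im=viewer.camera("scene")[:,:,::-1]; cv2.imwrite(f"pics/scene6.png",im)
x,y,w,h,k=195,180,80,60,10
cv2.imwrite(f"pics/scene6c.png",cv2.resize(im[y:y+h,x:x+w],None,fx=k,fy=k,interpolation=cv2.INTER_CUBIC))
E
```

```text
t6.38 p [ 557.7 -129.2   42.1] yaw 85.13 tilt [-0.0002  0.0001] J [-21.2  27.4 -17.1  45.5   0.   73.7] F [ 0.4  0.1 -0.7] op 15.7
cm [ 0.26 -0.   -0.23] rad 0.0029
```

View pics/scene6c.png

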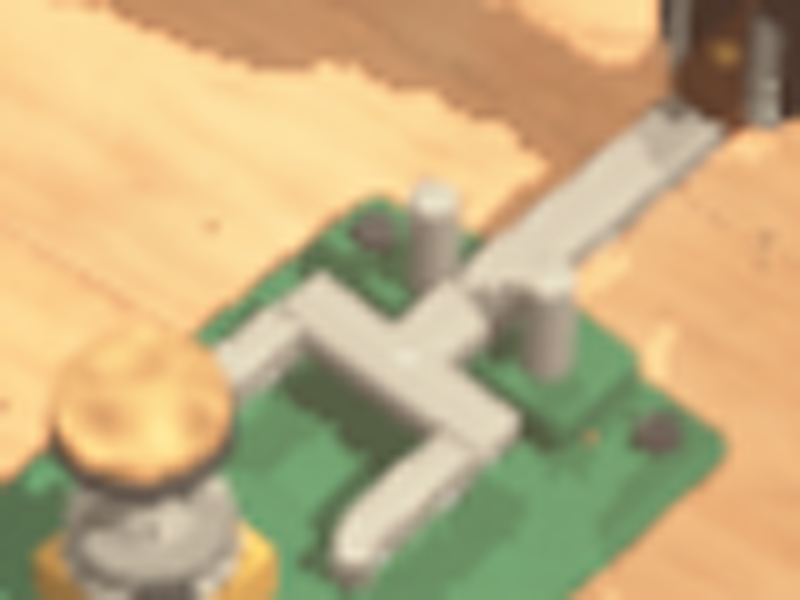

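```bash
cat > m6.py <<'E'
from h import *; from rig import viewer
from ov import overlay
S=viewer.camera_model("scene"); c=(195,180,10)
z=34
L=[(110,-32.5,z),(110,32.5,z),(110,-8,z),(110,8,z),(19,-8,z),(19,8,z),(126,20,z)]
P=[px(c,*a) for a in [(320,270),(520,420),(400,325),(470,365),(668,105),(725,135),(437,430)]]
q,r=fit([(S,L,P)],[555,-127,1.48]); print(q,np.degrees(q[2]),r)
a=-.085;m=np.array([563.7,-39.7]);u=17*np.array([np.cos(a),np.sin(a)])
overlay("pics/scene6.png","pics/ov6.png",q,24,(195,180,80,60,10),0,[m+u,m-u,np.array([571.8,63.3])])
d=np.array([np.cos(q[2]),np.sin(q[2])]);v=np.array([571.8,63.1])-q[:2]
print('along',v@d,'lat(+ = nut to left)',d[0]*v[1]-d[1]*v[0]); v=m-q[:2];print('pins lat',d[0]*v[1]-d[1]*v[0])
E
python3 m6.py
```

```text
[ 555.07735564 -127.33580531    1.47728446] 84.64216458495153 [[[-0.3, -0.4], [1.5, 0.4], [-0.3, -0.1], [-1.9, -0.2], [0.4, -0.4], [-0.0, 0.1], [0.3, 0.5]]]
along 191.16526949525547 lat(+ = nut to left) 1.132483488639057
pins lat -0.4019219206559477
```

View pics/ov6.png

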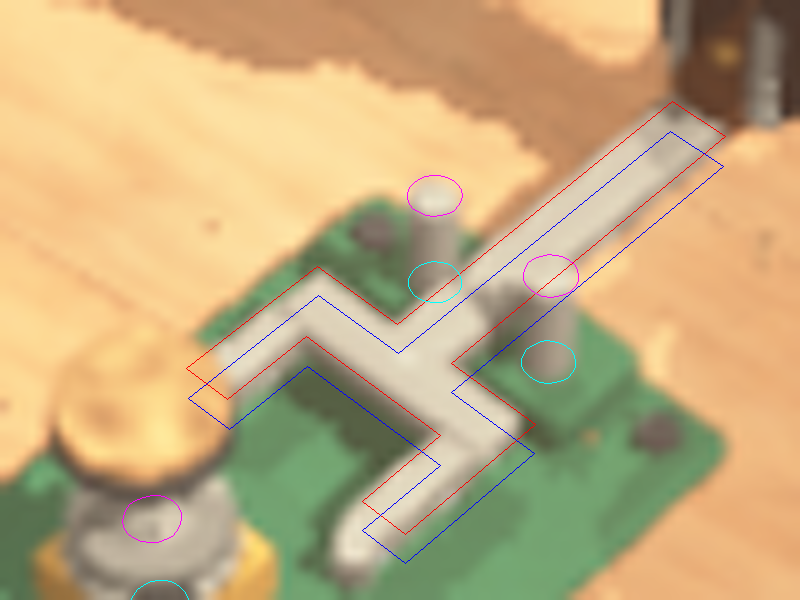

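Call:
move_arm(
  steps=[
    [[0.12, 0, 0, 0, 1], [0.12, 0.4, 0, 0, 1], [0.12, 0.9, 0, 0, 1], [0.12, 1.4, 0, 0, 1], [0.12, 1.9, 0, 0, 1], [0.12, 2.4, 0, 0, 1], [0.12, 2.8, 0, 0, 1], [0.12, 2.8, 0, 0, 1]],
  ],
)

```text
clock: 7.1
ee_pos: [560.2, -100.4, 41.1]
orientation: [[-0.0, 0.084, 0.996], [0.0, 0.996, -0.084], [-1.0, 0.0, -0.0]]
ft_force: [-0.5, -0.1, -1.8]
opening: 15.4
```

```bash
cat > snap.py <<'E'
import sys,cv2; from rig import viewer
n,out,x,y,w,h,k=sys.argv[1],sys.argv[2],*map(int,sys.argv[3:])
im=viewer.camera(n)[:,:,::-1]; cv2.imwrite(f"pics/{out}.png",im)
cv2.imwrite(f"pics/{out}c.png",cv2.resize(im[y:y+h,x:x+w],None,fx=k,fy=k,interpolation=cv2.INTER_CUBIC))
E
python3 d.py;python3 snap.py scene s7 175 185 80 60 10
```

```text
t7.10 p [ 560.2 -100.4   41.1] yaw 85.17 tilt [-0.      0.0002] J [-18.4  27.2 -17.7  45.1   0.   76.5] F [-0.5 -0.1 -1.8] op 15.4
```

View pics/s7c.png

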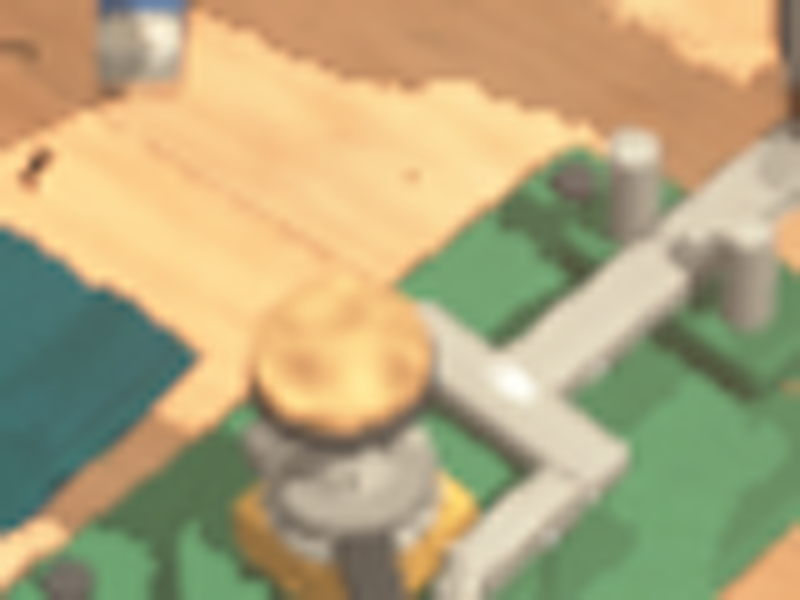

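Call:
move_arm(
  steps=[
    [[0, 0.3, 0, 0, 1], [0, 0.6, 0, 0, 1], [0, 0.9, 0, 0, 1], [0, 1.2, 0, 0, 1], [0, 1.4, 0, 0, 1], [0, 1.55, 0, 0, 1], [0, 1.55, 0, 0, 1]],
  ],
)

```text
clock: 7.73
ee_pos: [561.5, -85.6, 41.1]
orientation: [[-0.0, 0.085, 0.996], [0.0, 0.996, -0.085], [-1.0, 0.0, -0.0]]
ft_force: [0.1, 0.4, -0.9]
opening: 15.5
```

```bash
python3 d.py;python3 snap.py scene s8 175 185 80 60 10
```

```text
t7.73 p [561.5 -85.6  41.1] yaw 85.15 tilt [-0.  0.] J [-16.9  27.1 -17.9  45.    0.   78. ] F [ 0.1  0.4 -0.9] op 15.5
```

View pics/s8c.png

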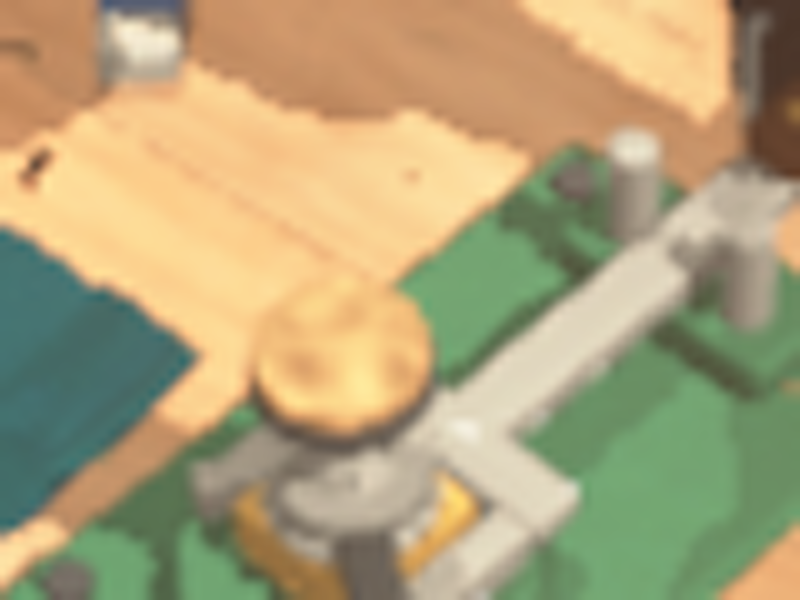

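Call:
move_arm(
  steps=[
    [[0, 0.1, 0, 0, 1], [0, 0.2, 0, 0, 1], [0, 0.25, 0, 0, 1], [0, 0.25, 0, 0, 1]],
  ],
)

```text
clock: 8.12
ee_pos: [561.7, -83.3, 41.1]
orientation: [[0.0, 0.085, 0.996], [-0.0, 0.996, -0.085], [-1.0, -0.0, 0.0]]
ft_force: [-0.3, 0.5, -2.2]
opening: 15.6
```

```bash
python3 d.py; python3 snap.py scene s9 175 185 80 60 10
```

```text
t8.12 p [561.7 -83.3  41.1] yaw 85.13 tilt [ 0. -0.] J [-16.7  27.1 -17.9  45.   -0.   78.2] F [-0.3  0.5 -2.2] op 15.6
```

View pics/s9c.png

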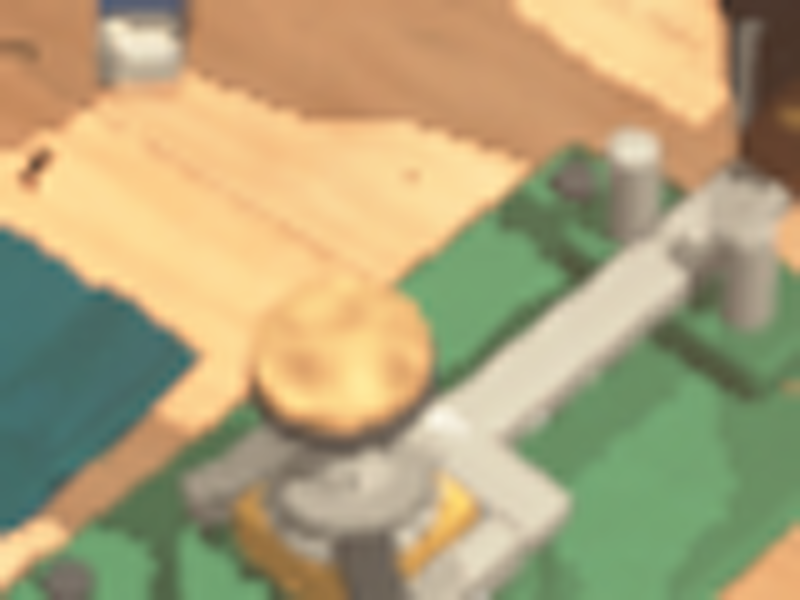

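Call:
move_arm(
  steps=[
    [[0, 0.1, 0, 0, 1], [0, 0.15, 0, 0, 1], [0, 0.15, 0, 0, 1], [0, 0.15, 0, 0, 1]],
  ],
)

```text
clock: 8.5
ee_pos: [561.8, -81.9, 41.1]
orientation: [[-0.0, 0.085, 0.996], [-0.0, 0.996, -0.085], [-1.0, -0.0, 0.0]]
ft_force: [0.5, -2.0, -1.4]
opening: 15.7
```

```bash
python3 d.py
```

```text
t8.50 p [561.8 -81.9  41.1] yaw 85.13 tilt [-0.     -0.0002] J [-16.5  27.1 -17.9  45.   -0.   78.4] F [ 0.5 -2.  -1.4] op 15.7
```

Possibly light contact; nudge another bit.

Call:
move_arm(
  steps=[
    [[0, 0.08, 0, 0, 1], [0, 0.12, 0, 0, 1], [0, 0.12, 0, 0, 1], [0, 0.12, 0, 0, 1]],
  ],
)

```text
clock: 8.83
ee_pos: [561.8, -81.8, 41.2]
orientation: [[-0.0, 0.086, 0.996], [-0.002, 0.996, -0.086], [-1.0, -0.002, -0.0]]
ft_force: [-2.3, -8.8, -1.3]
opening: 15.6
```

```bash
python3 d.py; python3 snap.py scene s10 175 185 80 60 10
```

```text
t8.83 p [561.8 -81.8  41.2] yaw 85.09 tilt [-0.0003 -0.0024] J [-16.4  27.1 -17.9  45.   -0.1  78.5] F [-2.3 -8.8 -1.3] op 15.6
```

View pics/s10c.png

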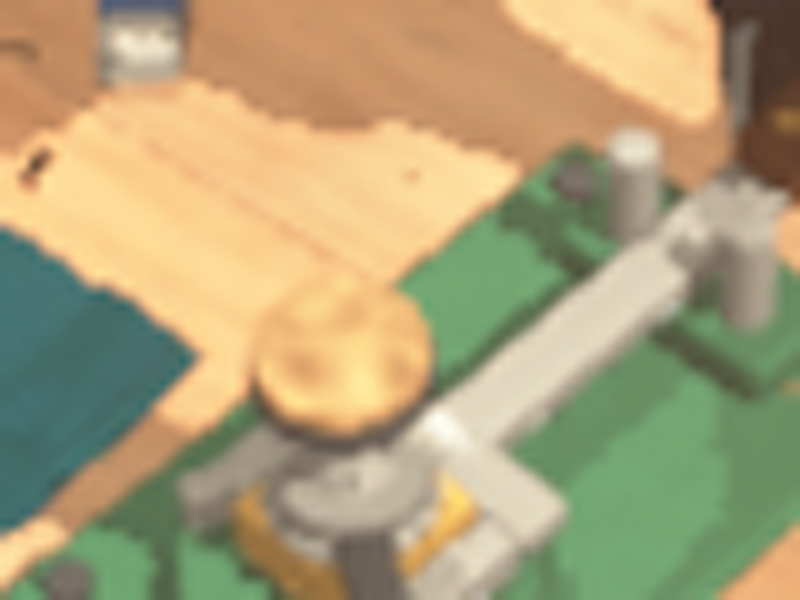

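Call:
move_arm(
  steps=[
    [[0, -0.08, 0, 0, 1], [0.08, -0.08, 0, 0, 1], [0.08, -0.08, 0, 0, 1], [0.08, -0.08, 0, 0, 0.8], [0.08, -0.08, 0, 0, 0.6], [0.08, -0.08, 0, 0, 0.5], [0.08, -0.08, 0, 0, 0.5], [0.08, -0.08, 0, 0, 0.5]],
  ],
)

```text
clock: 9.55
ee_pos: [561.8, -81.3, 40.3]
orientation: [[0.0, 0.085, 0.996], [0.0, 0.996, -0.085], [-1.0, 0.0, 0.0]]
ft_force: [-0.7, 0.0, 0.1]
opening: 42.7
```

```bash
python3 d.py
```

```text
t9.55 p [561.8 -81.3  40.3] yaw 85.14 tilt [0.     0.0003] J [-16.5  27.1 -18.   44.9   0.   78.4] F [-0.7  0.   0.1] op 42.7
```

Call:
move_arm(
  steps=[
    [[-2, 0, 0, 0, 0.5], [-5, 0, 0, 0, 0.5], [-9, 0, 0, 0, 0.5], [-13, 0, 0, 0, 0.5], [-13, 3, -1, 0.08, 0.5], [-13, 7, -2, 0.17, 0.5], [-13, 11, -3, 0.17, 0.5], [-13, 15, -4, 0.17, 0.5]],
  ],
)

```text
clock: 10.22
ee_pos: [534.2, 72.9, 170.6]
orientation: [[0.001, 0.254, 0.967], [0.0, 0.967, -0.254], [-1.0, 0.0, 0.001]]
ft_force: [1.1, -0.0, 0.0]
opening: 42.7
```

```bash
python3 d.py 508.3 114.3 130 75
```

```text
t10.22 p [534.2  72.9 170.6] yaw 75.30 tilt [0.0006 0.0003] J [ -0.9  18.3  -9.9  61.7   0.  103.8] F [ 1.1 -0.   0. ] op 42.7
cm [ 4.06  3.35 -3.56] rad 0.0052
```

Call:
move_arm(
  steps=[
    [[0, 2, -2, 0, 0.5], [1, 3.35, -3.56, 0, 0.5], [2.5, 3.35, -3.56, 0, 0.5], [4, 3.35, -3.56, 0, 0.5], [4, 3.35, -3.56, 0, 0.5], [4, 3.35, -3.56, 0, 0.5]],
  ],
)

```text
clock: 10.72
ee_pos: [508.3, 112.8, 130.2]
orientation: [[-0.001, 0.252, 0.968], [0.0, 0.968, -0.252], [-1.0, -0.0, -0.001]]
ft_force: [0.3, -0.0, 0.8]
opening: 42.9
```

```bash
python3 d.py 508.3 114.3 76 75; python3 snap.py scene s11 155 145 120 100 7; python3 snap.py top t11 170 130 150 110 5
```

```text
t10.72 p [508.3 112.8 130.2] yaw 75.40 tilt [-0.0012  0.0001] J [  3.5  18.3 -16.7  55.1   0.  108.1] F [ 0.3 -0.   0.8] op 42.9
cm [ 5.42  0.14 -0.03] rad 0.0069
```

View pics/s11c.png

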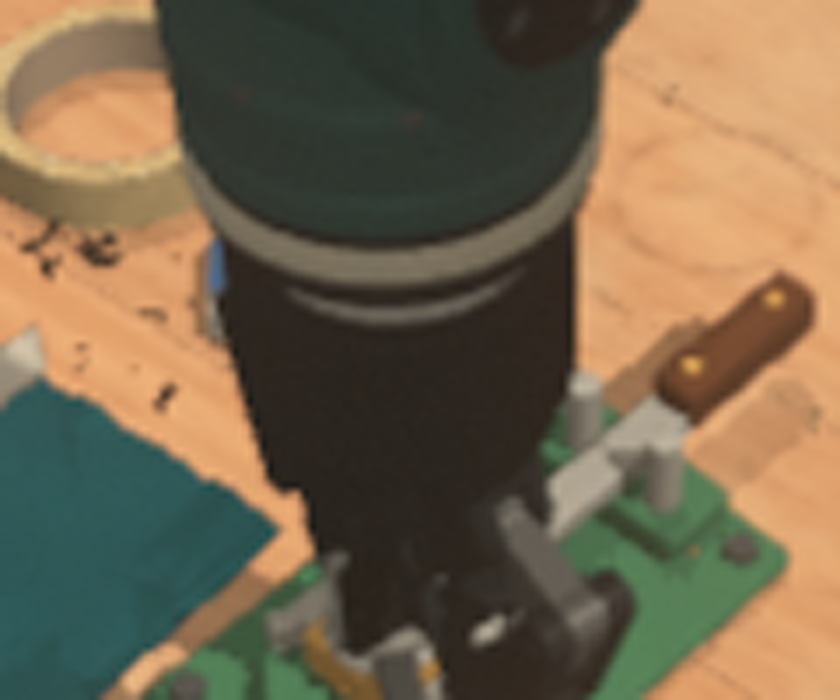

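View pics/t11c.png

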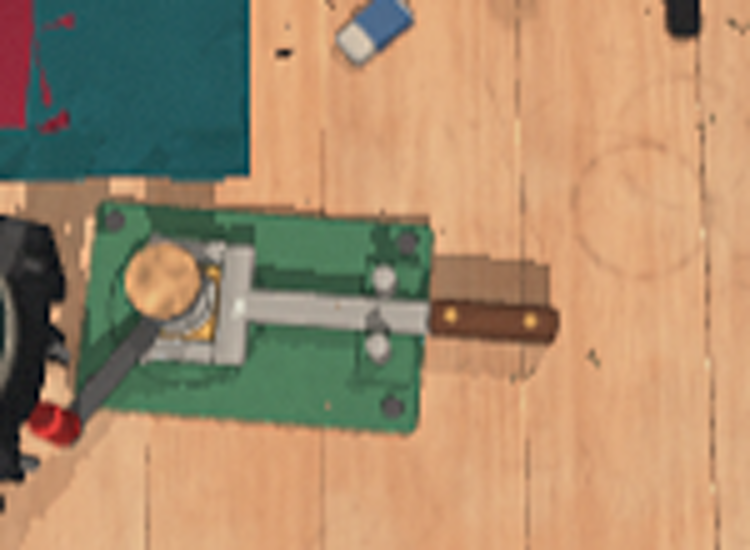

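Call:
move_arm(
  steps=[
    [[1.5, 0.07, -0.05, 0, 0.5], [3, 0.07, -0.05, 0, 0.5], [4.5, 0.07, -0.05, 0, 0.5], [5.5, 0.07, -0.05, 0, 0.5], [5.5, 0.07, -0.05, 0, 0.5], [5.5, 0.07, -0.05, 0, 0.5]],
  ],
)

```text
clock: 11.32
ee_pos: [508.7, 113.4, 75.9]
orientation: [[0.0, 0.253, 0.968], [0.0, 0.968, -0.253], [-1.0, 0.0, 0.0]]
ft_force: [0.0, -0.1, 0.5]
opening: 42.7
```

```bash
python3 d.py 508.3 114.3 76 75; python3 snap.py scene s12 175 185 100 80 8; python3 snap.py top t12 140 160 100 80 8
```

```text
t11.32 p [508.7 113.4  75.9] yaw 75.36 tilt [0.0002 0.0001] J [  3.6  21.2 -21.9  47.    0.  108.2] F [ 0.  -0.1  0.5] op 42.7
cm [-0.01  0.08 -0.06] rad 0.0064
```

View pics/s12c.png

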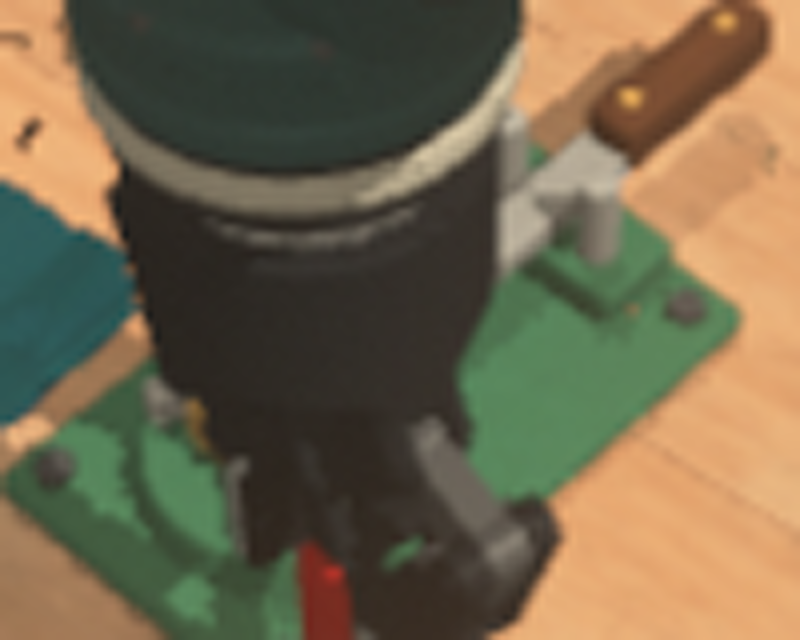

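View pics/t12c.png

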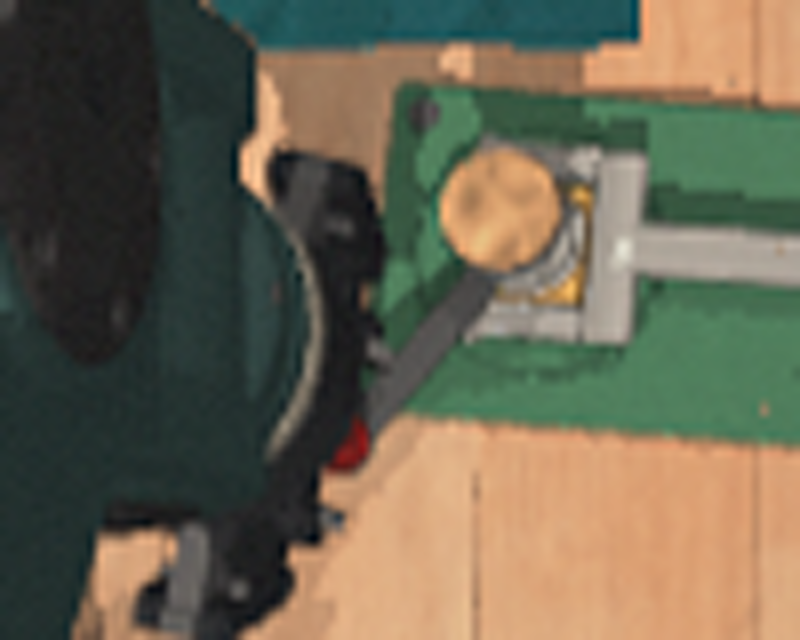

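Call:
move_arm(
  steps=[
    [[0, 0.07, -0.05, 0, 0.6], [0, 0.07, -0.05, 0, 0.7], [0, 0.07, -0.05, 0, 0.8], [0, 0.07, -0.05, 0, 0.9], [0, 0.07, -0.05, 0, 0.9], [0, 0.07, -0.05, 0, 0.9]],
  ],
  newtons=45,
)

```text
clock: 11.92
ee_pos: [508.0, 114.5, 75.5]
orientation: [[0.0, 0.252, 0.968], [0.0, 0.968, -0.252], [-1.0, 0.0, 0.0]]
ft_force: [-2.6, 2.0, 4.2]
opening: 16.6
```

```bash
python3 d.py 508.3 114.3 76 75; python3 snap.py scene s13 175 185 100 80 8
```

```text
t11.92 p [508.  114.5  75.5] yaw 75.40 tilt [0.0001 0.0002] J [  3.7  21.2 -22.   46.9   0.  108.3] F [-2.6  2.   4.2] op 16.6
cm [-0.05 -0.01  0.03] rad 0.0069
```

View pics/s13c.png

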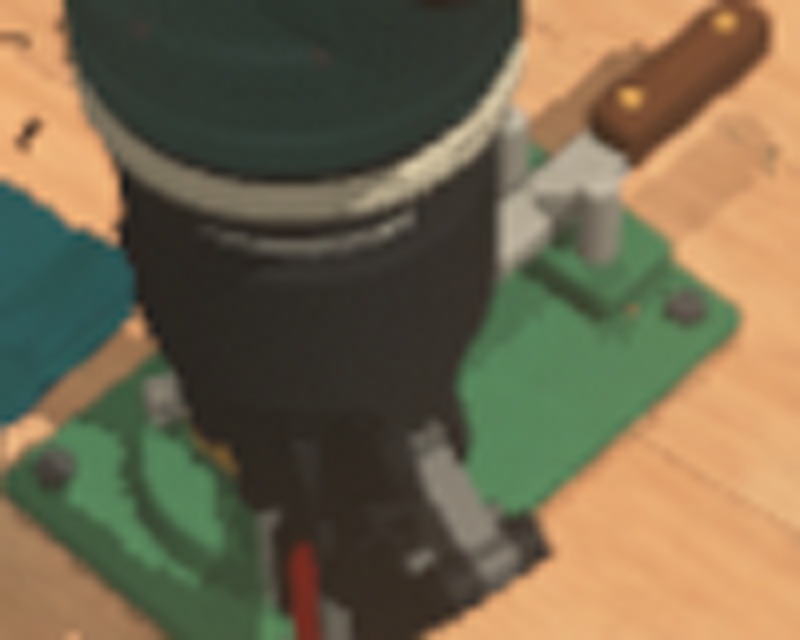

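```bash
cat > arc.py <<'E'
import sys,numpy as np; from rig import robot
s=robot.read_state();R=s['orientation'];p=s['ee_pos'];F=s['ft_force']
cx,cy,r=map(float,sys.argv[1:4]); c=np.array([cx,cy])
v=p[:2]-c; th=np.degrees(np.arctan2(v[1],v[0])); e=v/np.linalg.norm(v); t=np.array([e[1],-e[0]])
print('t %.2f'%s['clock'],'p',p.round(1),'th %.2f r %.1f'%(th,np.linalg.norm(v)),'Frad(out) %.1f Ftan(cw) %.1f Fz %.1f'%(F[:2]@e,F[:2]@t,F[2]),'yaw %.1f op %.1f'%(np.degrees(np.arctan2(R[1,1],R[0,1])),s['opening']), 'J5,6',s['joints'][4:].round(1))
for a in map(float,sys.argv[4:]):
    q=np.r_[c+r*np.array([np.cos(np.radians(a)),np.sin(np.radians(a))]),p[2]]
    d=R.T@(q-p)/10; print('%.0f'%a,d.round(2))
E
python3 arc.py 574 61.2 84.8 138 133 128 123 118 113 108
```

```text
t 11.97 p [508.  114.5  75.4] th 141.08 r 84.8 Frad(out) 3.6 Ftan(cw) -0.2 Fz 4.6 yaw 75.4 op 16.3 J5,6 [  0.  108.3]
138 [0.   0.41 0.2 ]
133 [0.   1.05 0.57]
128 [0.   1.66 0.99]
123 [0.   2.23 1.47]
118 [0.   2.75 1.99]
113 [0.   3.23 2.55]
108 [0.   3.65 3.16]
```

Call:
move_arm(
  steps=[
    [[0, 0.4, 0.2, 0, 0.9], [0, 1.05, 0.57, 0, 0.9], [0, 1.66, 1.0, 0, 0.9], [0, 2.23, 1.47, 0, 0.9], [0, 2.23, 1.47, 0, 0.9]],
  ],
)

```text
clock: 12.38
ee_pos: [529.8, 132.9, 75.3]
orientation: [[0.001, 0.252, 0.968], [-0.0, 0.968, -0.252], [-1.0, 0.0, 0.001]]
ft_force: [1.1, -1.9, 3.3]
opening: 16.3
```

```bash
python3 arc.py 574 61.2 84.8 118 113 108 103 98 93 88 83
```

```text
t 12.38 p [529.8 132.9  75.3] th 121.67 r 84.3 Frad(out) -2.2 Ftan(cw) -0.0 Fz 3.3 yaw 75.4 op 16.3 J5,6 [ -0.  110.1]
118 [0.   0.42 0.35]
113 [0.   0.89 0.91]
108 [0.   1.32 1.52]
103 [0.   1.69 2.16]
98 [0.   2.   2.83]
93 [0.01 2.26 3.52]
88 [0.01 2.45 4.24]
83 [0.01 2.58 4.97]
```

Call:
move_arm(
  steps=[
    [[0, 0.4, 0.35, 0, 0.9], [0, 0.87, 0.91, 0, 0.9], [0, 1.3, 1.52, 0, 0.9], [0, 1.67, 2.16, 0, 0.9], [0, 1.98, 2.83, 0, 0.9], [0, 2.24, 3.52, 0, 0.9], [0, 2.24, 3.52, 0, 0.9]],
  ],
)

```text
clock: 12.97
ee_pos: [568.7, 144.7, 75.0]
orientation: [[0.0, 0.253, 0.968], [-0.001, 0.968, -0.253], [-1.0, -0.001, 0.0]]
ft_force: [-1.0, -5.3, 2.1]
opening: 16.0
```

```bash
python3 arc.py 574 61.2 84.8 90 87 84 81 78 75 72 69 66; python3 snap.py top t14 140 150 120 90 6
```

```text
t 12.97 p [568.7 144.7  75. ] th 93.62 r 83.6 Frad(out) -5.3 Ftan(cw) -1.3 Fz 2.1 yaw 75.4 op 16.0 J5,6 [-1.00e-01  1.11e+02]
90 [-0.    0.26  0.48]
87 [-0.    0.36  0.91]
84 [-0.    0.44  1.35]
81 [0.   0.5  1.79]
78 [0.   0.53 2.23]
75 [0.   0.54 2.67]
72 [0.   0.52 3.12]
69 [0.   0.49 3.56]
66 [0.   0.42 4.  ]
```

View pics/t14c.png

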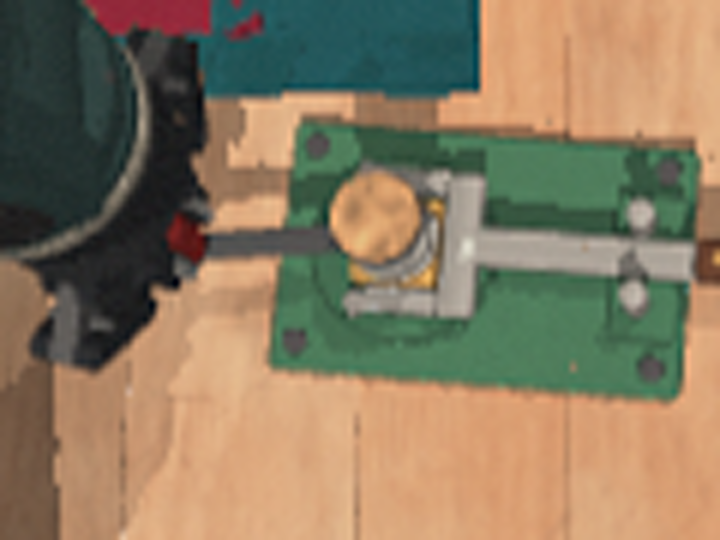

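```bash
python3 arc.py 574 60.3 84.3 90 87 84 81 78 75 72 69 66
```

```text
t 13.02 p [568.3 144.6  75. ] th 93.87 r 84.5 Frad(out) -6.4 Ftan(cw) 1.1 Fz 2.5 yaw 75.4 op 16.1 J5,6 [-1.00e-01  1.11e+02]
90 [-0.    0.14  0.55]
87 [-0.    0.24  0.98]
84 [-0.    0.32  1.42]
81 [0.   0.38 1.85]
78 [0.   0.41 2.29]
75 [0.   0.42 2.74]
72 [0.   0.4  3.18]
69 [0.   0.36 3.62]
66 [0.   0.3  4.05]
```

Call:
move_arm(
  steps=[
    [[0, 0.06, 0.4, 0, 0.9], [0, 0.18, 0.85, 0, 0.9], [0, 0.26, 1.3, 0, 0.9], [0, 0.31, 1.7, 0, 0.9], [0, 0.31, 1.7, 0, 0.9]],
  ],
)

```text
clock: 13.43
ee_pos: [585.7, 143.6, 75.1]
orientation: [[0.0, 0.252, 0.968], [-0.0, 0.968, -0.252], [-1.0, -0.0, 0.0]]
ft_force: [-1.4, -3.4, 1.9]
opening: 16.3
```

```bash
python3 arc.py 574 60.3 84.3 80 78 76 74 72 70 68 66 64
```

```text
t 13.43 p [585.7 143.6  75.1] th 82.04 r 84.1 Frad(out) -3.6 Ftan(cw) -0.9 Fz 1.9 yaw 75.4 op 16.3 J5,6 [ -0.  110.7]
80 [0.   0.05 0.3 ]
78 [0.   0.07 0.59]
76 [0.   0.07 0.88]
74 [0.   0.07 1.18]
72 [0.   0.06 1.47]
70 [0.   0.04 1.77]
68 [0.   0.01 2.06]
66 [ 0.   -0.04  2.35]
64 [ 0.   -0.09  2.64]
```

Call:
move_arm(
  steps=[
    [[0, 0.02, 0.3, 0, 0.9], [0, 0.04, 0.59, 0, 0.9], [0, 0.04, 0.88, 0, 0.9], [0, 0.04, 0.88, 0, 0.9]],
  ],
)

```text
clock: 13.77
ee_pos: [594.0, 141.8, 75.2]
orientation: [[0.0, 0.252, 0.968], [0.0, 0.968, -0.252], [-1.0, 0.0, 0.0]]
ft_force: [-1.2, -3.2, 1.7]
opening: 16.2
```

```bash
python3 arc.py 574 60.3 84.3 74 72 70 68 66 64 62 60 58
```

```text
t 13.77 p [594.  141.8  75.2] th 76.23 r 83.9 Frad(out) -3.4 Ftan(cw) -0.4 Fz 1.7 yaw 75.4 op 16.2 J5,6 [  0.  110.4]
74 [0.   0.03 0.33]
72 [0.   0.02 0.62]
70 [ 0.   -0.    0.91]
68 [ 0.   -0.03  1.21]
66 [ 0.   -0.08  1.5 ]
64 [ 0.   -0.13  1.79]
62 [ 0.   -0.19  2.07]
60 [ 0.   -0.26  2.36]
58 [ 0.   -0.35  2.64]
```

Call:
move_arm(
  steps=[
    [[0, 0.0, 0.2, 0, 0.9], [0, 0.0, 0.4, 0, 0.9], [0, 0.0, 0.6, 0, 0.9], [0, 0.0, 0.6, 0, 0.9]],
  ],
)

```text
clock: 14.1
ee_pos: [599.1, 140.4, 75.1]
orientation: [[-0.001, 0.252, 0.968], [0.0, 0.968, -0.252], [-1.0, -0.0, -0.001]]
ft_force: [-4.3, -2.1, 1.9]
opening: 16.2
```

```bash
python3 arc.py 574 60.3 84.3 70 68 66 64 62 60 58
```

```text
t 14.10 p [599.1 140.4  75.1] th 72.60 r 83.9 Frad(out) -3.3 Ftan(cw) -3.5 Fz 1.9 yaw 75.4 op 16.2 J5,6 [  0.  110.2]
70 [-0.    0.01  0.38]
68 [-0.   -0.02  0.68]
66 [-0.   -0.07  0.97]
64 [-0.   -0.12  1.26]
62 [-0.   -0.18  1.54]
60 [-0.   -0.26  1.83]
58 [-0.   -0.34  2.11]
```

Call:
move_arm(
  steps=[
    [[0, -0.02, 0.25, 0, 0.9], [0, -0.04, 0.5, 0, 0.9], [0, -0.04, 0.5, 0, 0.9]],
  ],
)

```text
clock: 14.35
ee_pos: [603.8, 138.7, 75.1]
orientation: [[-0.001, 0.252, 0.968], [0.0, 0.968, -0.252], [-1.0, -0.0, -0.001]]
ft_force: [-5.5, -1.2, 3.8]
opening: 16.3
```

```bash
python3 arc.py 574 60.3 84.3 70 68 66 64 62 60 58; python3 snap.py top t15 140 150 120 90 6
```

```text
t 14.35 p [603.8 138.7  75.1] th 69.19 r 83.9 Frad(out) -3.1 Ftan(cw) -4.7 Fz 3.8 yaw 75.4 op 16.3 J5,6 [  0. 110.]
70 [ 0.    0.05 -0.11]
68 [-0.    0.02  0.18]
66 [-0.   -0.02  0.47]
64 [-0.   -0.08  0.76]
62 [-0.   -0.14  1.05]
60 [-0.   -0.21  1.33]
58 [-0.   -0.29  1.61]
```

View pics/t15c.png

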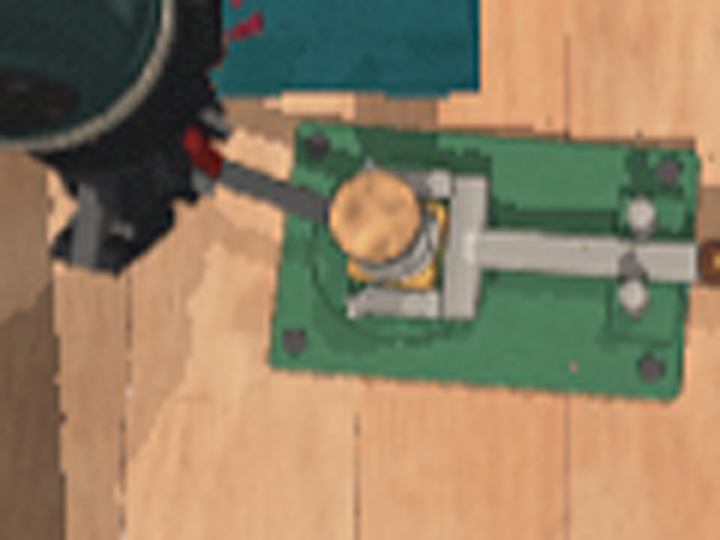

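Call:
move_arm(
  steps=[
    [[0, -0.02, 0.15, 0, 0.9], [0, -0.04, 0.3, 0, 0.9], [0, -0.06, 0.45, 0, 0.9], [0, -0.06, 0.45, 0, 0.9]],
  ],
)

```text
clock: 14.73
ee_pos: [607.8, 137.1, 75.0]
orientation: [[-0.001, 0.252, 0.968], [0.0, 0.968, -0.252], [-1.0, -0.0, -0.001]]
ft_force: [-5.0, -2.2, 3.2]
opening: 16.4
```

```bash
python3 arc.py 574 60.3 84.3 66 64 62 60 58
```

```text
t 14.73 p [607.8 137.1  75. ] th 66.23 r 83.9 Frad(out) -4.1 Ftan(cw) -3.7 Fz 3.2 yaw 75.4 op 16.4 J5,6 [  0.  109.8]
66 [-0.    0.04  0.04]
64 [-0.   -0.02  0.33]
62 [-0.   -0.08  0.62]
60 [-0.   -0.15  0.9 ]
58 [-0.   -0.24  1.18]
```

Call:
move_arm(
  steps=[
    [[0, -0.04, 0.15, 0, 0.9], [0, -0.08, 0.3, 0, 0.9], [0, -0.11, 0.45, 0, 0.9], [0, -0.11, 0.45, 0, 0.9]],
  ],
)

```text
clock: 15.07
ee_pos: [611.9, 135.0, 75.1]
orientation: [[-0.001, 0.252, 0.968], [0.001, 0.968, -0.252], [-1.0, 0.0, -0.001]]
ft_force: [-5.7, -0.4, 2.9]
opening: 16.3
```

```bash
python3 arc.py 574 60.3 84.3 62 61 60 59 58 57
```

```text
t 15.07 p [611.9 135.   75.1] th 63.11 r 83.8 Frad(out) -2.9 Ftan(cw) -4.9 Fz 2.9 yaw 75.4 op 16.3 J5,6 [  0.  109.6]
62 [-0.    0.01  0.17]
61 [-0.   -0.02  0.31]
60 [-0.   -0.06  0.46]
59 [-0.  -0.1  0.6]
58 [-0.   -0.14  0.74]
57 [-0.   -0.19  0.88]
```

Call:
move_arm(
  steps=[
    [[0, -0.05, 0.15, 0, 0.9], [0, -0.09, 0.28, 0, 0.9], [0, -0.09, 0.28, 0, 0.9]],
  ],
)

```text
clock: 15.32
ee_pos: [614.1, 133.8, 75.1]
orientation: [[-0.002, 0.252, 0.968], [0.001, 0.968, -0.252], [-1.0, 0.001, -0.002]]
ft_force: [-6.5, 2.2, 3.8]
opening: 16.5
```

```bash
python3 arc.py 574 60.3 84.3 62 61 60 59 58 57; python3 snap.py top t16 140 150 120 90 6
```

```text
t 15.32 p [614.1 133.8  75.1] th 61.39 r 83.7 Frad(out) -1.2 Ftan(cw) -6.8 Fz 3.8 yaw 75.4 op 16.5 J5,6 [1.000e-01 1.094e+02]
62 [ 0.    0.08 -0.07]
61 [-0.    0.04  0.07]
60 [-0.    0.01  0.21]
59 [-0.   -0.03  0.35]
58 [-0.   -0.08  0.49]
57 [-0.   -0.12  0.63]
```

View pics/t16c.png

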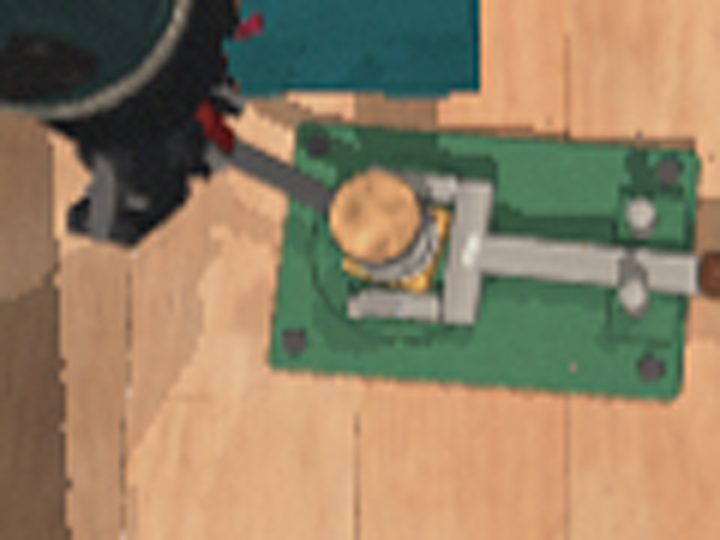

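Call:
move_arm(
  steps=[
    [[0, -0.03, 0.1, 0, 0.9], [0, -0.06, 0.2, 0, 0.9], [0, -0.06, 0.2, 0, 0.9]],
  ],
)

```text
clock: 15.62
ee_pos: [615.6, 132.9, 75.0]
orientation: [[-0.002, 0.252, 0.968], [0.002, 0.968, -0.252], [-1.0, 0.001, -0.003]]
ft_force: [-7.7, 3.2, 4.7]
opening: 16.6
```

```bash
python3 arc.py 574 60.3 84.3 60 58
```

```text
t 15.62 p [615.6 132.9  75. ] th 60.21 r 83.7 Frad(out) -1.1 Ftan(cw) -8.3 Fz 4.7 yaw 75.4 op 16.6 J5,6 [1.000e-01 1.093e+02]
60 [-0.    0.05  0.05]
58 [-0.   -0.03  0.33]
```

Call:
move_arm(
  steps=[
    [[0, -0.03, 0.1, 0, 0.9], [0, -0.06, 0.2, 0, 0.9], [0, -0.06, 0.2, 0, 0.9]],
  ],
)

```text
clock: 15.87
ee_pos: [617.1, 132.1, 75.0]
orientation: [[-0.003, 0.252, 0.968], [0.002, 0.968, -0.252], [-1.0, 0.001, -0.003]]
ft_force: [-8.8, 4.4, 4.3]
opening: 16.2
```

```bash
python3 arc.py 574 60.3 84.3 60 58
```

```text
t 15.87 p [617.1 132.1  75. ] th 59.00 r 83.7 Frad(out) -0.7 Ftan(cw) -9.8 Fz 4.3 yaw 75.4 op 16.2 J5,6 [1.000e-01 1.092e+02]
60 [ 0.    0.1  -0.12]
58 [-0.    0.01  0.16]
```

```bash
python3 snap.py top t17 190 165 80 60 10; python3 snap.py scene s17 175 185 100 75 8
```

```text
(no output)
```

View pics/t17c.png

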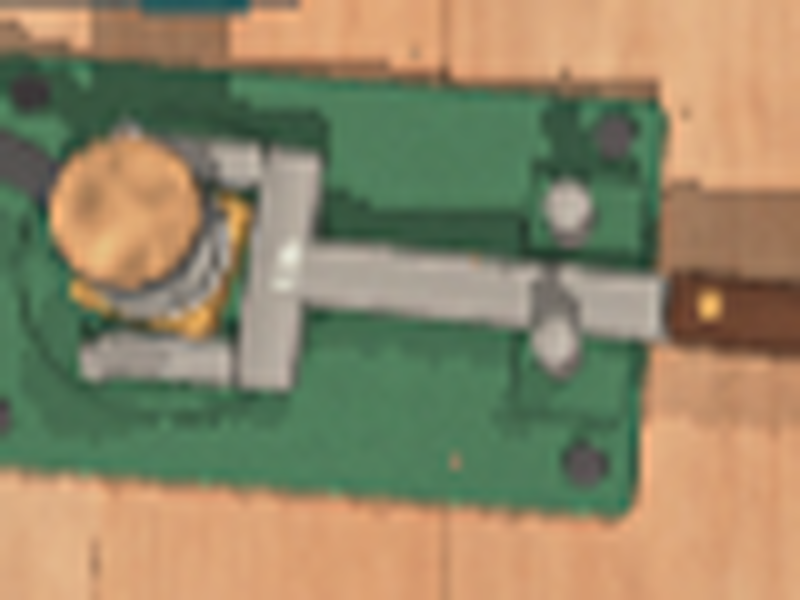

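View pics/s17c.png

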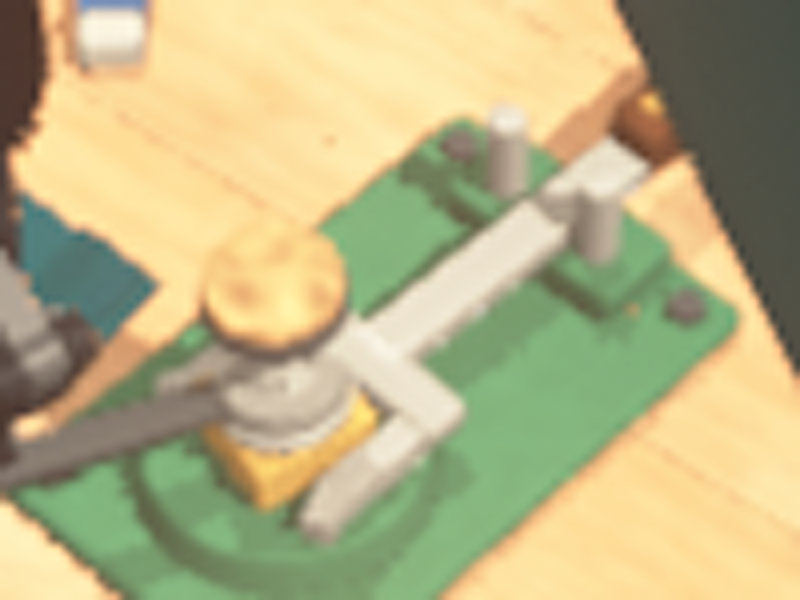

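Call:
move_arm(
  steps=[
    [[0, -0.03, 0.1, 0, 0.9], [0, -0.06, 0.2, 0, 0.9], [0, -0.06, 0.2, 0, 0.9]],
  ],
)

```text
clock: 16.22
ee_pos: [618.6, 131.2, 74.9]
orientation: [[-0.003, 0.251, 0.968], [0.002, 0.968, -0.251], [-1.0, 0.002, -0.004]]
ft_force: [-10.4, 6.7, 5.0]
opening: 16.0
```

```bash
python3 arc.py 574 60.3 84.3 60 58
```

```text
t 16.22 p [618.6 131.2  74.9] th 57.84 r 83.7 Frad(out) 0.1 Ftan(cw) -12.4 Fz 5.0 yaw 75.4 op 16.0 J5,6 [  0.2 109.1]
60 [ 0.    0.14 -0.29]
58 [ 0.    0.06 -0.  ]
```

Call:
move_arm(
  steps=[
    [[0, -0.03, 0.1, 0, 0.9], [0, -0.06, 0.2, 0, 0.9], [0, -0.06, 0.2, 0, 0.9]],
  ],
)

```text
clock: 16.47
ee_pos: [620.0, 130.3, 74.8]
orientation: [[-0.004, 0.251, 0.968], [0.003, 0.968, -0.251], [-1.0, 0.002, -0.004]]
ft_force: [-13.2, 5.9, 5.6]
opening: 16.2
```

```bash
python3 arc.py 574 60.3 84.3 60 58
```

```text
t 16.47 p [620.  130.3  74.8] th 56.67 r 83.8 Frad(out) -2.3 Ftan(cw) -14.3 Fz 5.6 yaw 75.5 op 16.2 J5,6 [  0.2 109. ]
60 [ 0.    0.2  -0.45]
58 [ 0.    0.11 -0.17]
```

Call:
move_arm(
  steps=[
    [[0, -0.02, 0.1, 0, 0.9], [0, -0.02, 0.1, 0, 0.9], [0, -0.02, 0.1, 0, 0.9], [0, -0.02, 0.1, 0, 0.9], [0, -0.02, 0.1, 0, 0.9], [0, -0.02, 0.1, 0, 0.9], [0, -0.02, 0.1, 0, 0.9], [0, -0.02, 0.1, 0, 0.9]],
  ],
)

```text
clock: 17.13
ee_pos: [620.7, 129.9, 74.8]
orientation: [[-0.004, 0.251, 0.968], [0.003, 0.968, -0.251], [-1.0, 0.002, -0.005]]
ft_force: [-13.4, 7.6, 5.2]
opening: 16.2
```

```bash
python3 arc.py 574 60.3 84.3 60 58
```

```text
t 17.13 p [620.7 129.9  74.8] th 56.16 r 83.8 Frad(out) -1.2 Ftan(cw) -15.4 Fz 5.2 yaw 75.5 op 16.2 J5,6 [  0.2 108.9]
60 [ 0.    0.22 -0.52]
58 [ 0.    0.13 -0.24]
```

Call:
move_arm(
  steps=[
    [[0, 0, 0.02, 0, 0.9], [0, 0, 0.02, 0, 0.9], [0, 0, 0.02, 0, 0.9], [0, 0, 0.02, 0, 0.9], [0, 0, 0.02, 0, 0.9], [0, 0, 0.02, 0, 0.9], [0, 0, 0.02, 0, 0.9]],
  ],
)

```text
clock: 17.72
ee_pos: [620.8, 129.9, 74.8]
orientation: [[-0.004, 0.251, 0.968], [0.003, 0.968, -0.251], [-1.0, 0.002, -0.005]]
ft_force: [-13.8, 7.4, 7.0]
opening: 16.5
```

```bash
python3 arc.py 574 60.3 84.3 60 58; python3 snap.py scene s18 175 185 100 75 8
```

```text
t 17.72 p [620.8 129.9  74.8] th 56.10 r 83.8 Frad(out) -1.5 Ftan(cw) -15.6 Fz 7.0 yaw 75.5 op 16.5 J5,6 [  0.2 108.9]
60 [ 0.    0.21 -0.53]
58 [ 0.    0.13 -0.25]
```

View pics/s18c.png

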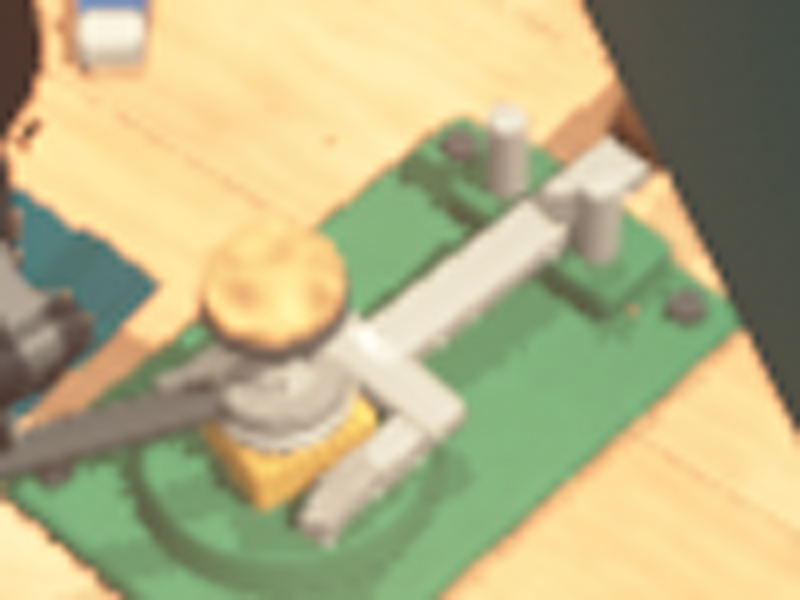

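Call:
move_arm(
  steps=[
    [[0, 0.04, -0.12, 0, 0.9], [0, 0.07, -0.25, 0, 0.9], [0, 0.1, -0.37, 0, 0.9], [0, 0.13, -0.5, 0, 0.9], [0, 0.13, -0.5, 0, 0.9]],
  ],
)

```text
clock: 18.18
ee_pos: [617.4, 131.9, 75.1]
orientation: [[-0.002, 0.251, 0.968], [0.002, 0.968, -0.251], [-1.0, 0.001, -0.002]]
ft_force: [-6.4, 3.5, 3.9]
opening: 16.1
```

```bash
python3 arc.py 574 60.3 84.3 60 58
```

```text
t 18.18 p [617.4 131.9  75.1] th 58.81 r 83.7 Frad(out) -0.3 Ftan(cw) -7.3 Fz 3.9 yaw 75.4 op 16.1 J5,6 [1.000e-01 1.092e+02]
60 [ 0.    0.1  -0.15]
58 [-0.    0.02  0.13]
```

Call:
move_arm(
  steps=[
    [[0, 0.04, -0.12, 0, 0.9], [0, 0.08, -0.25, 0, 0.9], [0, 0.11, -0.36, 0, 0.9], [0, 0.13, -0.42, 0, 0.9], [0, 0.13, -0.42, 0, 0.9]],
  ],
)

```text
clock: 18.6
ee_pos: [614.6, 133.5, 75.3]
orientation: [[-0.0, 0.252, 0.968], [0.0, 0.968, -0.252], [-1.0, 0.0, -0.0]]
ft_force: [-4.6, -0.6, 2.2]
opening: 16.3
```

```bash
python3 arc.py 574 60.3 84.3 60 58
```

```text
t 18.60 p [614.6 133.5  75.3] th 60.97 r 83.7 Frad(out) -2.7 Ftan(cw) -3.7 Fz 2.2 yaw 75.4 op 16.3 J5,6 [  0.  109.4]
60 [-0.    0.02  0.15]
58 [-0.   -0.06  0.43]
```

Call:
move_arm(
  steps=[
    [[0, 0.03, -0.1, 0, 0.9], [0, 0.02, -0.17, 0, 0.9], [0, 0.02, -0.17, 0, 0.9]],
  ],
)

```text
clock: 18.85
ee_pos: [613.5, 134.0, 75.4]
orientation: [[0.001, 0.252, 0.968], [0.0, 0.968, -0.252], [-1.0, 0.0, 0.001]]
ft_force: [-2.4, -0.2, 2.8]
opening: 16.7
```

```bash
python3 arc.py 574 60.3 84.3 60 58
```

```text
t 18.85 p [613.5 134.   75.4] th 61.82 r 83.6 Frad(out) -1.3 Ftan(cw) -2.0 Fz 2.8 yaw 75.4 op 16.7 J5,6 [  0.  109.5]
60 [0.   0.   0.28]
58 [ 0.   -0.08  0.56]
```

Call:
move_arm(
  steps=[
    [[0, 0, -0.05, 0, 0.8], [0, 0, -0.05, 0, 0.7], [0, 0, -0.05, 0, 0.6], [0, 0, -0.05, 0, 0.5], [0, 0, -0.05, 0, 0.5], [-1, 0, -0.05, 0, 0.5], [-3, 0, -0.05, 0, 0.5], [-6, 0, -0.05, 0, 0.5]],
  ],
)

```text
clock: 19.52
ee_pos: [611.6, 133.9, 134.7]
orientation: [[-0.004, 0.252, 0.968], [-0.0, 0.968, -0.252], [-1.0, -0.001, -0.003]]
ft_force: [1.4, -0.0, -0.8]
opening: 42.8
```

```bash
python3 d.py 420 200 250 75
```

```text
t19.52 p [611.6 133.9 134.7] yaw 75.39 tilt [-0.0035 -0.0003] J [  4.9  27.9  -0.   62.3   0.  109.5] F [ 1.4 -0.  -0.8] op 42.8
cm [-11.46   1.55 -20.25] rad 0.0068
```

Clear of the knob; retreat up and aside for a full view.

Call:
move_arm(
  steps=[
    [[-3, 0, 0, 0, 0.5], [-6, 0, -2, 0, 0.5], [-8, 1, -5, 0, 0.5], [-10, 2, -8, 0, 0.5], [-11, 4, -11, 0, 0.5], [-11, 6, -14, 0, 0.5], [-11, 8, -17, 0, 0.5], [-11, 10, -20, 0, 0.5]],
  ],
)

```text
clock: 20.18
ee_pos: [443.2, 282.2, 246.4]
orientation: [[0.001, 0.253, 0.968], [0.001, 0.968, -0.253], [-1.0, 0.001, 0.001]]
ft_force: [-0.6, 0.7, 0.7]
opening: 42.5
```

```bash
python3 d.py; python3 snap.py top t19 170 120 160 120 5;python3 snap.py scene s19 165 170 110 82 7
```

```text
t20.18 p [443.2 282.2 246.4] yaw 75.37 tilt [0.0012 0.0006] J [ 23.6  15.   -2.6  72.2   0.  128.2] F [-0.6  0.7  0.7] op 42.5
```

View pics/t19c.png

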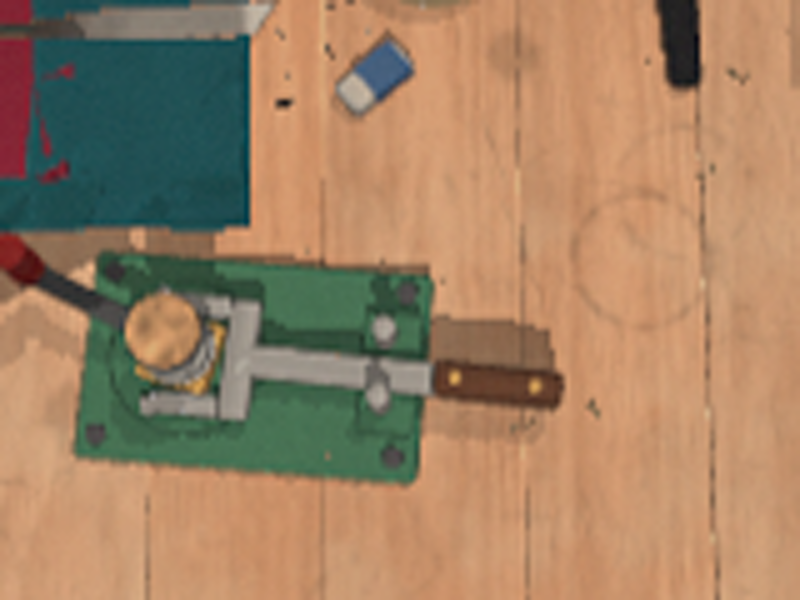

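View pics/s19c.png

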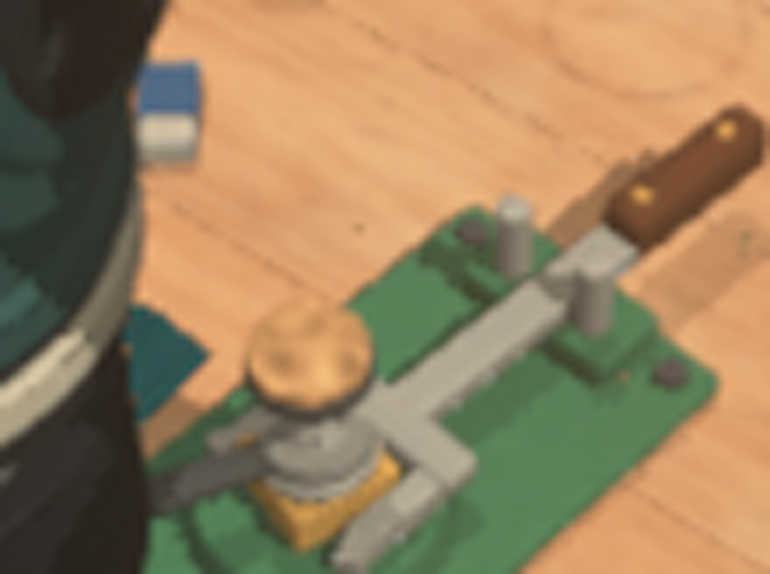

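View pics/t19.png

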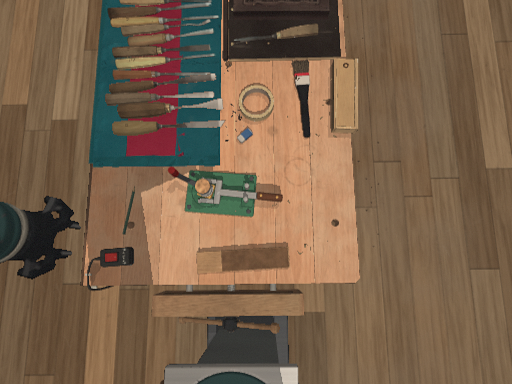

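```bash
python3 - <<'E'
from h import *; from rig import viewer
T=viewer.camera_model("top"); c=(170,120,5)
k=back(T,px(c,10,245),89); a=back(T,px(c,162,330),88); j=back(T,px(c,241,360),32)
v=k-a; th=np.degrees(np.arctan2(v[1],v[0])); print(k,a,np.hypot(*v[:2]),th)
print('jam+stop rad',np.radians(190-5.0-th),'stop',np.radians(185-th)-1.9)
L=[(110,-32.5,32),(110,32.5,32),(19,9,42),(19,-9,42),(-46,-9,42),(-46,9,42),(110,8,32),(110,-8,32)]
P=[px(c,*p) for p in [(262,303),(245,419),(433,390),(437,360),(563,372),(560,407),(250,380),(256,346)]]
q,r=fit([(T,L,P)],[560,-83,1.45]);print(q,np.degrees(q[2]),r)
jc=q[:2]+145*np.array([np.cos(q[2]),np.sin(q[2])]);print(jc,jc-a[:2])
E
cp pics/t19.png /tmp; python3 -c "
import cv2;im=cv2.imread('pics/t19.png')[170:215,190:250];cv2.imwrite('pics/t19d.png',cv2.resize(im,None,fx=13,fy=13,interpolation=cv2.INTER_CUBIC))"
```

```text
[615.12009754 133.88814669  89.        ] [572.6824709  60.1699254  88.       ] 85.06073303929331 60.072106058883136
jam+stop rad 2.1804030768547644 stop 0.2804030768547645
[554.3635975  -85.72702029   1.45606965] 83.42664538848544 [[[-0.1, -0.8], [0.1, 1.3], [-0.5, 0.8], [-0.5, -0.3], [0.3, -0.1], [0.2, 0.0], [0.4, -0.5], [-0.1, 0.1]]]
[570.96249719  58.31976562] [-1.7199737  -1.85015978]
```

View pics/t19d.png

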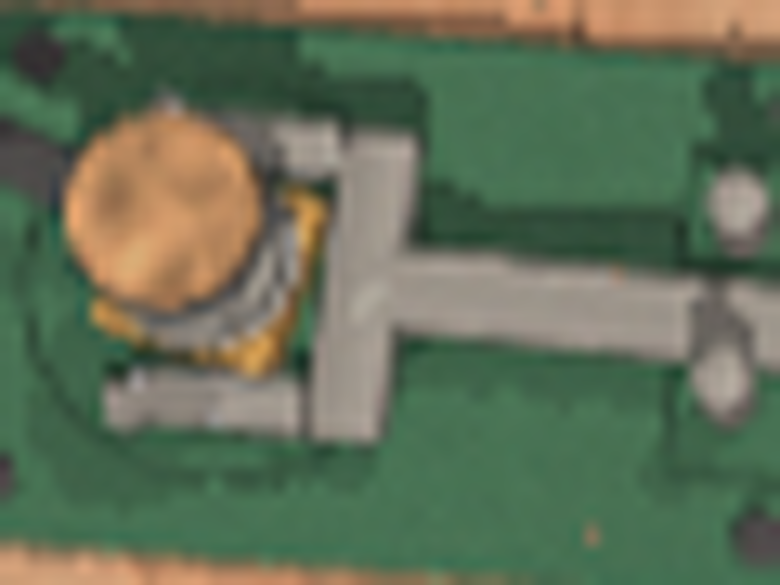

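```bash
python3 -c "
from rig import job; print(job.close_job())"
```

```text
the job is handed in; nothing more can be done
None
```

I slid the spanner onto the lower nut until the jaw bottomed on it (about 9 N). I backed off slightly, lowered it flat between the pins and let go. I then turned the red knob clockwise from about 141° to 56° (lever direction in world axes). The wrist read about 15.5 N along the pull, holding that for roughly 1.2 s. I eased off to about 2 N, let go and drew the arm clear. The job was handed in at about 20 s, and no verdict was reported.

**Last checks**
- **Jam nut:** With the lever unloaded, the total turn measured about 2.18 rad. That leaves it tight, with the lower nut turned about 0.28 rad (16°) by my estimate from the pictures. This is under the 20° limit but close to it, and a little more than the 0.25 rad of play described.
- **Spanner:** It still lies between the pins, bearing on the near pin (the one nearer the robot). The jaw centre is about 2.5 mm from the screw axis. As the nut turned in the jaw it pushed the spanner back 1–2 mm from where I had seated it.
- **Bystanders:** The eraser and strop look unmoved in the last overhead picture.
- **Disagreement:** The two cameras put the support about 3 mm apart in y, and the scene camera sat 2–3 mm off from the arm's own position. I went by relative sightings and touch instead.

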